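# Demagnetise the pliers on the bench demagnetiser

## Task

Lay all the pliers from the cork mat in the white tray while it stands on the plain loading mark, then slide the tray by its lug, without lifting or tipping it, squarely onto the coil mark of the demagnetiser, hold the button on the control box fully down for four seconds without a break, and let it go. Then slide the tray with the pliers back onto the loading mark, again without lifting, and finally move every pair of pliers from the tray into the wooden tool box. Leave the jar, the spool and the tin where they stand.

Things in the scene. Friction and masses are not known exactly. Their poses are not given: they have to be found in the camera images.
- deck: the demagnetiser's fixed low runway, 220 (x) x 430 (y) x 30 mm high, with a flat aluminium top; origin under its centre, so its top is 30 mm above the origin. The two marks are drawn on its top, 190 mm apart along its y axis; which is left and which is right varies.
- load_place (a point): centre of the plain loading mark, a thin black rectangle outline 192 (x) x 166 (y) mm, flat on the runway's top; its axes are those of the runway. The tray starts here, up to about 10 mm off and slightly turned.
- coil_place (a point): centre of the coil mark, a black rectangle outline like the other (192 x 166 mm) with concentric rings inside, flat on the runway's top; axes are those of the runway.
- tray_centre (a point): centre of the underside (on the runway) of the loose shallow white tray, 186 (x) x 160 (y) mm, 0.25 to 0.5 kg; floor 4 mm thick, lip 4 mm thick with its top 10 mm above the underside (lower than the pliers). Two ribs along y, 4 mm wide and 9 mm high over the underside, part it into three lanes 57 mm wide centred at x = -61, 0 and 61 mm, one per pair of pliers. Axes along its sides, z up.
- tray_lug (a point): grip point on the tray's upright lug: a plate 24 mm thick (tray x) x 36 mm long (tray y), its top 52 mm above the tray's underside; this point is in its middle, 38 mm above the tray's underside and 98 mm from the tray's centre along +y, outside the lip. Take it from above with the fingers on the two faces that look along tray x.
- jog (a joint): travel of the sprung momentary push button in m: 0 up, 0.006 fully down, counted as pressed beyond 0.0035. It springs back when let go; about 2 N starts it moving, 6 N holds it fully down.
- jog_top (a point): centre of the top face of the round black button (38 mm across) on the grey fixed control box (80 x 110 x 45 mm); the face is about 63 mm above the bench when up, and it is pressed straight down.
- mat: fixed cork mat 230 (x) x 170 (y) x 3 mm on the bench, left or right of the control box; the pliers lie on it at the start. Origin under its centre.
- toolbox: fixed open wooden tool box 200 (x) x 170 (y) x 30 mm high, walls and floor 6 mm, on the other side; origin under its centre, axes along its sides.
- pliers_flat_joint (a point): flat-nose pliers, with a plain rectangular jaw; steel with two dark grips, lying flat. The point is at the centre of the pivot block, which is 20 mm wide (x), 24 mm long (y) and 18 mm high, the place to grip across x; the point is 9 mm above the underside. Jaws point to +y, to at most 48 mm; the two grips reach to -y, to 77 mm, spreading to 36 mm wide; jaws and grips 12 to 14 mm high. About 0.13 kg. May be absent (None): two or three pairs are there.
- pliers_round_joint (a point): round-nose pliers, with two tapered round jaws; steel with two dark grips, lying flat. The point is at the centre of the pivot block, which is 20 mm wide (x), 24 mm long (y) and 18 mm high, the place to grip across x; the point is 9 mm above the underside. Jaws point to +y, to at most 48 mm; the two grips reach to -y, to 77 mm, spreading to 36 mm wide; jaws and grips 12 to 14 mm high. About 0.13 kg. May be absent (None): two or three pairs are there.
- pliers_cutter_joint (a point): end cutters, with a short wide jaw 30 mm across; steel with two dark grips, lying flat. The point is at the centre of the pivot block, which is 20 mm wide (x), 24 mm long (y) and 18 mm high, the place to grip across x; the point is 9 mm above the underside. Jaws point to +y, to at most 48 mm; the two grips reach to -y, to 77 mm, spreading to 36 mm wide; jaws and grips 12 to 14 mm high. About 0.13 kg. May be absent (None): two or three pairs are there.
- flux_jar: closed flux jar 60 mm across, 75 mm high, a bystander, not to be moved; origin under its centre
- spool: wooden spool 56 mm across, 60 mm high, a bystander, not to be moved; origin under its centre
- tin: round steel tin 70 mm across, 28 mm high, a bystander, not to be moved; origin under its centre
There are look-alikes about, which are no part of the job. What is shaped like the part that bears pliers_round_joint but orange is not meant.

How it is judged:
By the outcome, as a careful person would: the job done as asked, in the order asked, and still so for the second after the job is handed in, with the robot touching nothing.
Of pliers_flat, pliers_round, pliers_cutter only 2 to 3 are there at a start; the rules pass over those that are not, and their reading is None.
At some moment in a run one of pliers_flat, pliers_round, pliers_cutter, tray may be knocked a few centimetres aside while the robot is not near it.
It also fails if it takes over 210 s, if anything falls off the work surface, if the arm or the gripper's body presses on something with over 40 N, if the wrist force passes 120 N, or if a joint passes its speed limit or range.

## Robot

A 7-joint arm with a two-finger parallel gripper is mounted at the origin on the work surface. World frame = base frame: x ahead of the robot, y to its left, z up, the work surface at z = 0. Lengths are in mm, angles in rad, forces in N, time in s.
With the tool pointing down it reaches from about 350 to 900 mm from the base axis. Payload 8.1 kg.
Tool frame: the origin (TCP) lies on the centre line of the jaws, within the pads' length; the fingertips stand 14 mm ahead of it and the grasp point (between the pads) lies 5 mm behind it (env.tip_reach is the distance from the TCP to the fingertips, in mm); z points along the fingers, y is the line along which they close (so a half turn about z gives the same grasp; the last joint's range is limited). The gripper opens to 92 mm and grips with 3 to 60 N. Pads are 19 mm wide; open, the fingers measure 130 mm over their backs; the gripper's body (75 mm by 190 mm) begins 47 mm behind the grasp point.
Start: joints at [1.149, 0.434, 0.025, 1.573, -0.012, 1.134, -0.075], TCP at [195.869, -593.529, 240.742] pointing down, gripper open.
Joint ranges: [-2.62, 2.62], [-0.44, 2.09], [-1.27, 1.32], [0.08, 2.57], [-1.32, 4.46], [0.12, 2], [-2.74, 2.74]. Speed limits (rad/s): [2.22, 2.22, 3.01, 3.01, 3.14, 3.14, 3.14].

## Interface

Orientations are given as [roll, pitch, yaw] about the fixed x, y, z axes, in that order (R = Rz(yaw) Ry(pitch) Rx(roll)).
In Python, from rig import sensors, capture, camera_params, order, models, env gives the robot as it stands. The module is installed in compiled form; this text tells all that it offers.
- The arm moves only by the tool move_arm, never from a script. Its argument "rows" is a list of rows, each a list of 2 entries, a list of its own where there are three numbers: the shift along the tool's x, y, z in mm, then the turn about the tool's z in rad. In form: [[[dx, dy, dz], twist], ...]. A call has 1 to 10 rows; each row shifts and turns the commanded pose from where the row before left it, along the tool's axes as they then stand; what a row does not reach is not made up. A row lasts 1/10 s, in which the tool goes at most 50 mm and 8.59 degrees, less where a joint would pass 70% of its speed; a pose out of reach is approached as far as the arm can. A call is refused whole if a number of a shift passes 50 or a number of a turn 0.15, either way. A call with a gripper value outside its range is refused whole. "claw" is the finger opening in mm, from 0 to 91.8, set as the call begins (left out, the last holds). The fingers move at their own pace and stop on an object; "grip_force" is the grip in N (left out, the last holds). Time passes only in rows, so rows that do not move let the fingers close. It gives the time, the measured TCP pose, the force, the opening and the grip force at its end, in the units of the state.
- sensors.get_obs(): the state, without advancing time (a new reading comes with each control period).
- capture(name): name is "side" or "top" or "wrist"; returns the picture (480x640x3 uint8, red, green, blue); there is no depth.
- camera_params(name): a dict with "fx", "fy", "cx", "cy" (pixels), "dist_coeffs" ([k1, k2, p1, p2, k3] as OpenCV has them; the pictures are not rectified), "T" (4x4, takes a point from camera to world coordinates). Camera axes: x right, y down, z forward; pixel columns grow to the right and rows downward; lengths in mm; the calibration is good to about 2 mm. A picture is of the moment at which its call begins: read the wrist's pose just before it. camera_params takes no time and is no camera call; for the wrist camera it gives the pose at the moment of the call.
- order.close_job(): hands the job in; it is judged then, once.
Trained networks look in the newest picture that a camera, given by its name, has taken for a name from the list of things; names that differ only in an ending like _2 or _b are one class to them, and where a whole thing is asked for, a point or a joint stands for the part that bears it (a point fixed in the world has none). Each returns a list of dicts, best first, with "confidence" (0 to 1); they miss things now and then, are a little off and sometimes report something else, mostly with a low value. They report only what shows in the picture. A call takes as long as a camera call. They do not tell look-alikes from the thing itself.
- models.silhouettes(camera, query): "mask" (480x640 bool, what is visible of it) and "rect" ([left, top, right, bottom] in pixels, round what is visible of it).
- models.pinpoint(camera, query): "centre" ([column, row] in pixels: a listed point, or the origin of a listed thing).
The state is a dict: "time": time; "joint_pos": joint angles; "dq": joint speeds; "effort": joint torques, N m; "tool_pos": TCP position; "tcp_rot": TCP orientation; "ft_force": force on the tool from outside, world axes, zero at the start; "torque": the same for the moment, N m; "finger_gap": finger opening in mm; "gripper_force": force on a finger pad.
Only numpy, scipy, OpenCV 4.12 (cv2) and the standard library are available. Lean on these libraries where they do the work, as an engineer would, in place of code of your own. Each camera call takes 0.05 s, during which the arm holds its last target. There are 200 camera calls.

## Working session

There is one attempt and no reset: what is moved stays moved. The work goes in short steps, Python scripts to look and compute and a tool call to move; the robot and the scene stay as the last step left them, time stands still between calls to the robot, and variables do not carry over. Pictures are saved under pics/ and viewed, at most 14 in all, crops included, and the job is handed in when it is done.

Besides the shell and the picture viewer there is one more tool, called after "Request:" in YAML: its name, and indented under it one key for each argument. move_arm: Moves the arm, as the interface text tells. Its arguments: {"type":"object","properties":{"rows":{"type":"array"},"claw":{"type":"number"},"grip_force":{"type":"number"}},"required":["rows"]}

```bash
mkdir -p pics
cat > h.py <<'E'
import numpy as np, cv2
from rig import sensors, capture, camera_params, order, models, env
def ray(cam,uv,z,P=None):
    P=P or camera_params(cam)
    K=np.array([[P['fx'],0,P['cx']],[0,P['fy'],P['cy']],[0,0,1]]);T=np.array(P['T'])
    n=cv2.undistortPoints(np.array([[uv]],float),K,np.array(P['dist_coeffs'],float))[0,0]
    d=T[:3,:3]@np.array([n[0],n[1],1]);o=T[:3,3]
    return o+d*(z-o[2])/d[2]
def proj(cam,X,P=None):
    P=P or camera_params(cam)
    K=np.array([[P['fx'],0,P['cx']],[0,P['fy'],P['cy']],[0,0,1]]);T=np.linalg.inv(np.array(P['T']))
    r,_=cv2.Rodrigues(T[:3,:3])
    return cv2.projectPoints(np.array(X,float).reshape(-1,1,3),r,T[:3,3],K,np.array(P['dist_coeffs'],float))[0][:,0]
def save(img,name): cv2.imwrite('pics/'+name,img[:,:,::-1])
E
python3 - <<'E'
from h import *
np.set_printoptions(precision=1,suppress=True)
for c in ['top','side']:
    im=capture(c);save(im,c+'0.png');P=camera_params(c);print(c,np.array(P['T']),P['fx'])
    for q,z in [('deck',0),('load_place',30),('coil_place',30),('tray_centre',30),('tray_lug',68),('jog_top',63),('mat',0),('toolbox',0),('pliers_flat_joint',12),('pliers_round_joint',12),('pliers_cutter_joint',12),('flux_jar',0),('spool',0),('tin',0)]:
        for d in models.pinpoint(c,q)[:3]:
            print(q,np.array(d['centre']),round(d['confidence'],2),ray(c,d['centre'],z)[:2])
print(sensors.get_obs())
E
```

```text
top [[  -0.    -1.     0.1  322.8]
 [  -1.     0.    -0.    94.6]
 [   0.    -0.1   -1.  1526.4]
 [   0.     0.     0.     1. ]] 545.9555269901824
deck [345.8 217.3] 0.88 [611.1   5.7]
deck [220.7 197.4] 0.5 [675.7 362.6]
coil_place [312.1 212.3] 0.7 [621.2 101.1]
tray_centre [382.7 214.7] 0.94 [611.2 -96. ]
tray_centre [347.6 213.5] 0.72 [616.1   2.1]
tray_lug [347.7 214.2] 0.93 [606.8   4.2]
jog_top [332.  281.3] 0.54 [425.3  50.7]
mat [226.8 270.8] 0.64 [464.3 344. ]
mat [220.5 272.6] 0.49 [459.5 361.8]
mat [219.6 196.6] 0.23 [678.1 365.8]
toolbox [473.4 265.3] 0.92 [ 467.2 -353.9]
toolbox [221.9 270.1] 0.73 [466.5 357.8]
pliers_flat_joint [228.7 241.6] 0.78 [545.4 336.9]
pliers_flat_joint [348.1 212.5] 0.42 [622.5  -0.5]
pliers_round_joint [222.  359.7] 0.88 [218.1 355.5]
pliers_round_joint [147.6 289.7] 0.75 [413.4 565.8]
pliers_round_joint [219.  296.6] 0.52 [391.6 363.7]
pliers_cutter_joint [219.  270.3] 0.74 [464.9 363.9]
flux_jar [220.5 198.2] 0.56 [673.3 363.2]
flux_jar [313.3 214. ] 0.36 [622.2  97.9]
spool [463.1 192.2] 0.91 [ 679.7 -335.9]
tin [353.2 155.2] 0.73 [793.8 -
[... 623 characters left out ...]
[395.2 401.1] 0.77 [212.4 359.6]
pliers_round_joint [314.3 366.3] 0.73 [396. 362.]
pliers_cutter_joint [289.3 349.8] 0.74 [464.  349.7]
flux_jar [206.5 323.7] 0.8 [672.4 367.5]
spool [337.5 166.3] 0.91 [ 679.8 -333.3]
spool [200.9 324.6] 0.31 [682.1 375.7]
tin [251.  210.6] 0.63 [800.5 -23.7]
{'time': 1.5, 'joint_pos': array([ 1.1,  0.4,  0. ,  1.6, -0. ,  1.1, -0.1]), 'dq': array([ 0., -0.,  0., -0., -0.,  0., -0.]), 'effort': array([ -0. , -66.8,   1. , -31.5,  -0.1,   0. ,   0. ]), 'tool_pos': array([ 195.9, -593.5,  240.7]), 'tcp_rot': array([ 3.1, -0. ,  0.3]), 'ft_force': array([ 0.2,  0.6, -1.1]), 'torque': array([-0.,  0., -0.]), 'gripper_force': 0.0, 'finger_gap': 91.78834808980606}
```

Run:
```python
import cv2
a=cv2.imread('pics/top0.png')
cv2.imwrite('pics/c1.png',cv2.resize(a[130:380,120:520],None,fx=2,fy=2,interpolation=cv2.INTER_CUBIC))
cv2.imwrite('pics/c2.png',cv2.resize(a[215:385,130:260],None,fx=4.5,fy=3.5,interpolation=cv2.INTER_CUBIC)[:600])
```

```text
(no output)
```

View pics/c1.png

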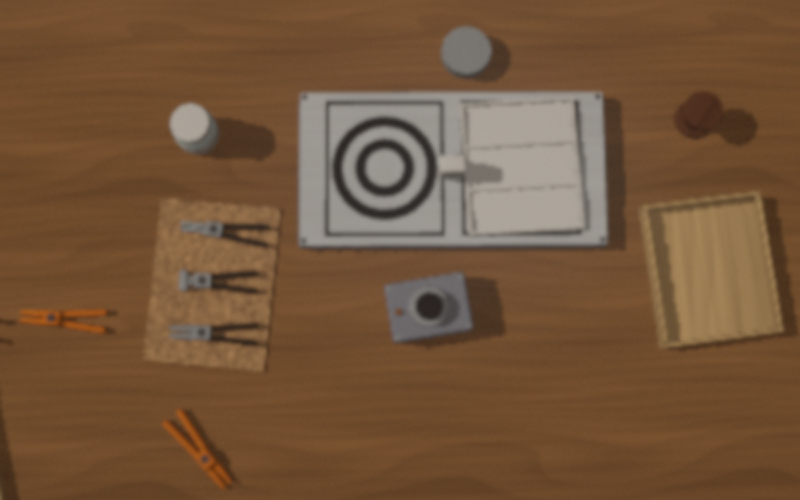

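View pics/c2.png

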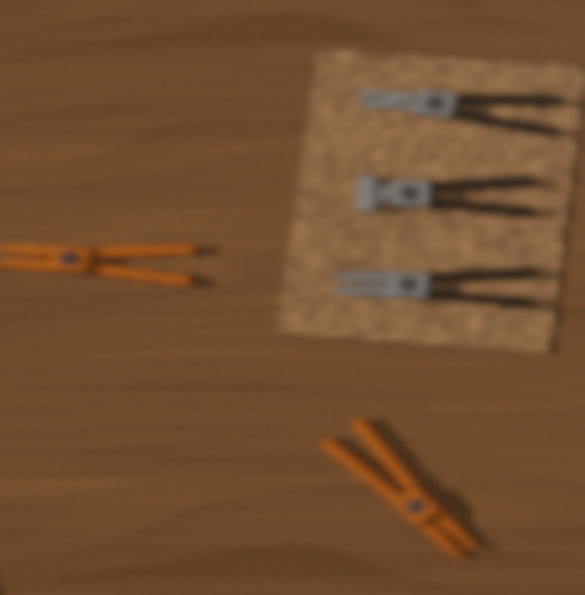

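The top view shows the mat on the left with three pliers, jaws toward +y: flat (227,244), cutter (221,270) and round (221,296). The coil mark is at (312,212), the tray with its lug toward the coil is on the right mark, and the tool box is at (473,265). Orange look-alikes lie off the mat. I'll start moving.

Request:
move_arm:
  rows:
    - [[0,0,0],-0.14]
    - [[0,0,0],-0.14]
    - [[0,0,0],-0.14]
    - [[0,0,0],-0.14]
    - [[0,0,0],-0.14]
    - [[0,0,0],-0.14]
    - [[0,0,0],-0.14]
    - [[0,0,0],-0.14]
    - [[0,0,0],-0.1]
    - [[0,0,0],0]

```text
time: 2.5
tool_pos: [195.7, -593.6, 240.7]
tcp_rot: [3.141, -0.0, 1.54]
ft_force: [0.1, -0.4, -0.1]
finger_gap: 91.7
gripper_force: 0.0
```

Request:
move_arm:
  rows:
    - [[20,40,-10],-0.03]
    - [[20,40,-10],0]
    - [[20,40,-10],0]
    - [[20,40,-10],0]
    - [[20,40,-10],0]
    - [[20,40,-10],0]
    - [[48,0,0],0]
    - [[48,0,0],0]
    - [[48,0,0],0]
    - [[48,0,0],0]

```text
time: 3.5
tool_pos: [437.0, -281.3, 300.8]
tcp_rot: [3.141, 0.0, 1.565]
ft_force: [0.3, 0.4, 0.1]
finger_gap: 91.5
gripper_force: 0.0
```

Request:
move_arm:
  rows:
    - [[48,0,0],0]
    - [[48,0,0],0]
    - [[48,0,0],0]
    - [[48,0,0],0]
    - [[48,0,0],0]
    - [[48,0,0],0]
    - [[48,0,0],0]
    - [[48,0,0],0]
    - [[48,0,0],0]
    - [[0,0,0],0]

```text
time: 4.5
tool_pos: [436.7, 155.9, 301.4]
tcp_rot: [3.141, -0.004, 1.575]
ft_force: [-0.3, 0.0, -0.1]
finger_gap: 92.2
gripper_force: 0.0
```

Request:
move_arm:
  rows:
    - [[40,10,-10],0]
    - [[40,10,-10],0]
    - [[40,10,-10],0]
    - [[40,10,-10],0]
    - [[20,0,0],0]
    - [[0,0,0],0]
    - [[0,0,0],0]

```text
time: 5.2
tool_pos: [478.3, 328.2, 340.3]
tcp_rot: [-3.141, 0.001, 1.567]
ft_force: [-1.0, 0.2, -0.4]
finger_gap: 91.8
gripper_force: 0.0
```

```bash
cat > w.py <<'E'
from h import *
import sys
np.set_printoptions(precision=1,suppress=True)
def look(name,qs,n=3):
    o=sensors.get_obs();print('tcp',o['tool_pos'],'yaw %.3f t %.1f'%(o['tcp_rot'][2],o['time']))
    P=camera_params('wrist');im=capture('wrist');save(im,name);R={}
    for q,z in qs:
        for d in models.pinpoint('wrist',q)[:n]:
            print(q,np.array(d['centre']),round(d['confidence'],2),ray('wrist',d['centre'],z,P)[:2])
    return im,P
E
python3 - <<'E'
from w import *
im,P=look('w1.png',[(f'pliers_{k}_joint',12+9) for k in('flat','round','cutter')]);print(P['T'])
E
```

```text
tcp [478.3 328.2 340.3] yaw 1.567 t 5.2
pliers_flat_joint [373.7 175.8] 0.8 [536.6 342.6]
pliers_round_joint [242.7 162.1] 0.97 [396.6 357.7]
pliers_round_joint [ 83.2 167. ] 0.89 [225.3 353.5]
pliers_cutter_joint [309.6 164.7] 0.74 [467.8 354.7]
[[  1.   -0.   -0.  478.2]
 [ -0.   -1.   -0.3 404.7]
 [ -0.    0.3  -1.  483.8]
 [  0.    0.    0.    1. ]]
```

View pics/w1.png

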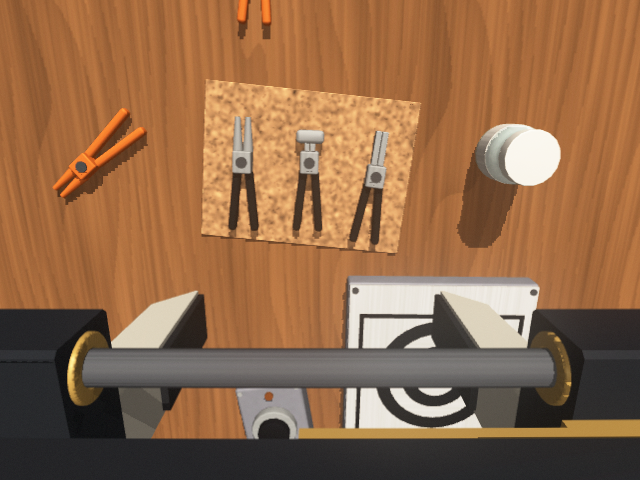

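Wrist view: round joint (241,162), cutter (309,162) and flat (376,177, slightly turned); jar at (520,155), clear of them.

```bash
cat >> w.py <<'E'
def pl(k,zb,P,cam='wrist',near=None):
    """axis yaw error (0 = jaws to +y; + = ccw) and joint pos of pliers k whose underside is at zb"""
    q=f'pliers_{k}_joint'; out=[]
    pts=[ray(cam,d['centre'],zb+9,P) for d in models.pinpoint(cam,q)]
    for d in models.silhouettes(cam,q)[:4]:
        m=np.argwhere(d['mask'])[:,::-1]
        if len(m)<60: continue
        X=np.array([ray(cam,p,zb+8,P)[:2] for p in m[::max(1,len(m)//600)]])
        c=X.mean(0);w,V=np.linalg.eigh(np.cov((X-c).T));a=V[:,1]*np.sign(V[1,1])
        j=min(pts,key=lambda p:np.linalg.norm(p[:2]-c)) if pts else np.zeros(3)
        lat=(j[:2]-c)@np.array([a[1],-a[0]])
        print(k,'conf %.2f'%d['confidence'],'cen',c,'joint',j[:2],'ang %.3f'%np.arctan2(-a[0],a[1]),'len %.0f'%(4*np.sqrt(w[1])),'lat off axis %.1f'%lat)
E
python3 - <<'E'
from w import *
im,P=look('w2.png',[])
for k in('flat','round','cutter'): pl(k,3,P)
E
```

```text
tcp [478.8 327.2 340.8] yaw 1.566 t 5.4
flat conf 0.83 cen [535.9 325.7] joint [536.5 340. ] ang -0.145 len 138 lat off axis -1.5
flat conf 0.29 cen [416.2   7.2] joint [536.5 340. ] ang 1.557 len 44 lat off axis 334.4
round conf 0.95 cen [238.  366.2] joint [222.8 352. ] ang -0.903 len 138 lat off axis 1.6
round conf 0.87 cen [393.5 343.4] joint [393.  357.6] ang -0.042 len 136 lat off axis -1.1
round conf 0.79 cen [414.5 503.8] joint [393.  357.6] ang 1.547 len 48 lat off axis -146.7
cutter conf 0.62 cen [465.6 340.7] joint [469.2 353.7] ang -0.049 len 129 lat off axis 3.1
cutter conf 0.33 cen [416.2   7.3] joint [469.2 353.7] ang -1.552 len 44 lat off axis -345.3
```

Request:
move_arm:
  rows:
    - [[14,30,40],0.145]
    - [[0,28,40],0]
    - [[0,0,48],0]
    - [[0,0,48],0]
    - [[0,0,48],0]
    - [[0,0,46],0]
    - [[0,0,0],0]
    - [[0,0,0],0]
  claw: 50
  grip_force: 25

```text
time: 6.55
tool_pos: [534.9, 338.2, 72.7]
tcp_rot: [-3.141, 0.0, 1.424]
ft_force: [0.1, 0.2, 2.0]
finger_gap: 50.1
gripper_force: 0.0
```

Run:
```python
from w import *
im,P=look('w3.png',[('pliers_flat_joint',12)])
```

```text
tcp [534.9 338.2  72.7] yaw 1.424 t 6.5
pliers_flat_joint [323.6 268.2] 0.61 [537.2 340.6]
```

View pics/w3.png

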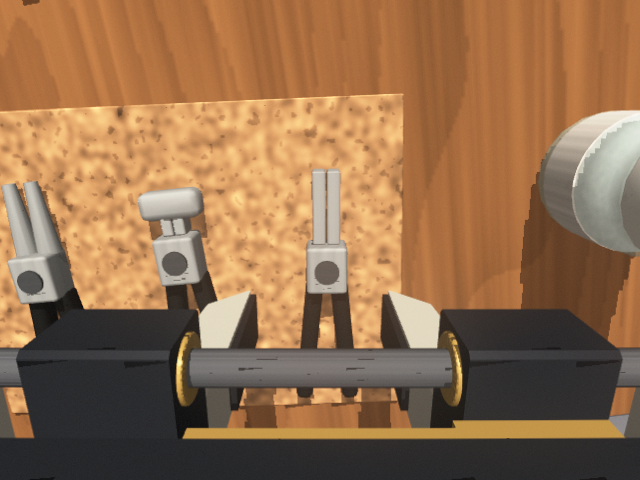

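Well aligned: the flat pair's block is at (326,270) between the fingers. Now down, close and lift.

Request:
move_arm:
  rows:
    - [[2,2,24],0]
    - [[0,0,24],0]
    - [[0,0,0],0]

```text
time: 6.95
tool_pos: [537.3, 339.2, 24.3]
tcp_rot: [-3.142, 0.001, 1.423]
ft_force: [0.3, -0.7, 0.4]
finger_gap: 49.9
gripper_force: 0.0
```

Request:
move_arm:
  rows:
    - [[0,0,0],0]
    - [[0,0,0],0]
    - [[0,0,0],0]
    - [[0,0,0],0]
    - [[0,0,0],0]
    - [[0,0,0],0]
  claw: 10

```text
time: 7.55
tool_pos: [537.8, 340.0, 25.2]
tcp_rot: [3.14, -0.001, 1.424]
ft_force: [-0.2, -2.0, 7.5]
finger_gap: 20.1
gripper_force: 24.9
```

Request:
move_arm:
  rows:
    - [[0,0,-30],0]
    - [[0,0,-40],0]
    - [[0,0,-40],0]
    - [[0,0,-40],0]
    - [[0,0,0],0]

```text
time: 8.05
tool_pos: [539.1, 342.2, 180.2]
tcp_rot: [3.135, -0.007, 1.424]
ft_force: [0.7, 0.6, -0.9]
finger_gap: 19.7
gripper_force: 25.0
```

Request:
move_arm:
  rows:
    - [[0,0,0],-0.145]
    - [[-47,7,-18],0]
    - [[-47,7,-18],0]
    - [[-47,7,-18],0]
    - [[-47,7,-18],0]
    - [[-47,7,-18],0]
    - [[-47,7,-18],0]
    - [[-47,7,-18],0]
    - [[-47,7,-18],0]
    - [[-47,7,-18],0]

```text
time: 9.05
tool_pos: [598.0, -78.8, 333.8]
tcp_rot: [-3.141, 0.0, 1.569]
ft_force: [1.0, 0.3, -1.5]
finger_gap: 19.6
gripper_force: 25.0
```

Request:
move_arm:
  rows:
    - [[-40,0,0],0]
    - [[0,0,0],0]
    - [[0,0,0],0]

```text
time: 9.35
tool_pos: [597.8, -118.0, 332.5]
tcp_rot: [-3.14, -0.0, 1.566]
ft_force: [-0.8, 1.1, -0.7]
finger_gap: 19.8
gripper_force: 25.0
```

Run:
```python
from w import *
im,P=look('w4.png',[('tray_centre',30),('tray_lug',68),('load_place',30),('coil_place',30),('deck',0)],2)
```

```text
tcp [ 597.8 -118.   332.5] yaw 1.566 t 9.3
tray_centre [339.1 163.6] 0.9 [617.7 -88.4]
tray_lug [334.4  58.5] 0.94 [611.2   7.1]
load_place [338.4  56.4] 0.5 [616.3  13.5]
deck [337.   68.4] 0.76 [616.1   5.7]
```

View pics/w4.png

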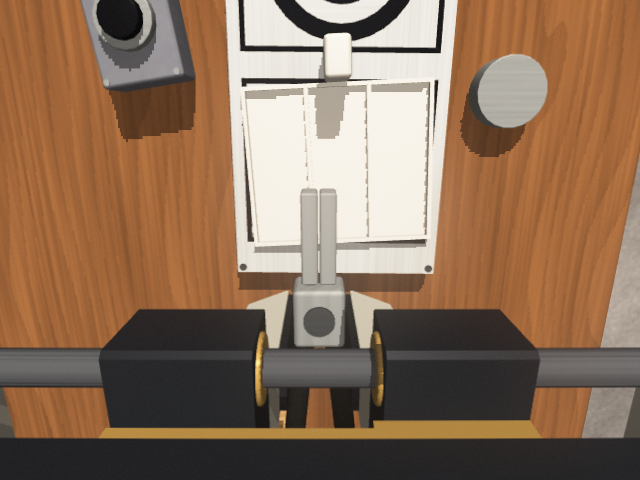

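Flat pliers held. The tray's lip corners are at about (242,88), (434,80), (427,240) and (255,245), slightly turned on the mark.

```bash
cat > tray.py <<'E'
from w import *
def fit(W,hx,hy):
    "W: TL,TR,BR,BL world pts"
    B=np.array([[-hx,hy],[hx,hy],[hx,-hy],[-hx,-hy]]);W=np.array(W);c=W.mean(0);A=W-c
    th=np.arctan2((B[:,0]*A[:,1]-B[:,1]*A[:,0]).sum(),(A*B).sum())
    R=np.array([[np.cos(th),-np.sin(th)],[np.sin(th),np.cos(th)]]);return c,th,np.abs(A-B@R.T).max()
E
python3 - <<'E'
from tray import *
P=camera_params('wrist')
def W(L,z): return [ray('wrist',p,z,P)[:2] for p in L]
w=W([(242,88),(434,80),(427,240),(255,245)],40);print('tray',np.array(w),*fit(w,93,80))
w=W([(243,267),(428,268.5)],30);print('screws',np.array(w))
w=W([(239,48.5),(440,50.5)],30);print('coil near outline edge corners',np.array(w))
w=W([(237,274),(434,273)],30);print('deck near corners',np.array(w))
im=cv2.cvtColor(cv2.imread('pics/w4.png'),cv2.COLOR_BGR2GRAY)
print(P['fx'])
E
```

```text
tray [[ 524.   -12.9]
 [ 707.8   -5.7]
 [ 712.3 -164.8]
 [ 529.8 -170.2]] [618.5 -88.4] 0.03358114536974019 1.815552961729395
screws [[ 513.9 -198.6]
 [ 718.4 -200.4]]
coil near outline edge corners [[521.2  23.5]
 [714.1  21.7]]
deck near corners [[ 506.8 -206.8]
 [ 725.4 -205.7]]
429.48243952667343
```

Request:
move_arm:
  rows:
    - [[23,40,40],0]
    - [[23,41,40],0]
    - [[0,0,45],0]
    - [[0,0,45],0]
    - [[0,0,40],-0.04]
    - [[0,0,0],0]
    - [[0,0,0],0]

```text
time: 10.35
tool_pos: [664.5, -78.7, 139.1]
tcp_rot: [-3.141, -0.001, 1.608]
ft_force: [0.9, -0.4, -1.0]
finger_gap: 20.1
gripper_force: 25.0
```

Run:
```python
from w import *
im,P=look('w5.png',[('tray_lug',68),('pliers_flat_joint',100)],2)
```

```text
tcp [664.5 -78.7 139.1] yaw 1.608 t 10.3
tray_lug [221.4  90.7] 0.57 [614.6   7.5]
pliers_flat_joint [319.1 313.5] 0.82 [664.4 -90.6]
```

View pics/w5.png

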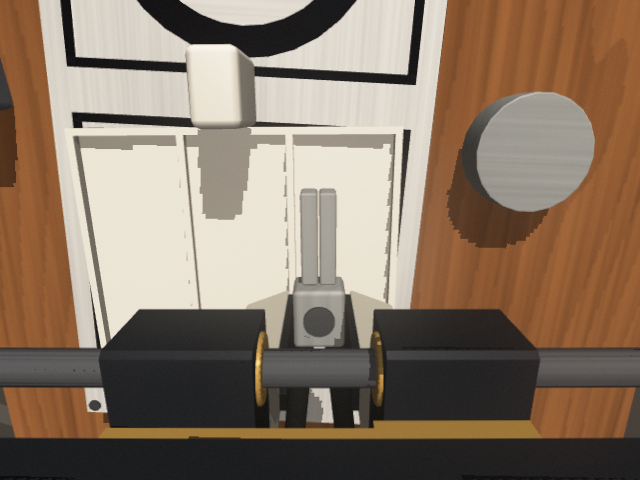

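The tray's far lip runs from (68,130) to (404,128), parallel to the gripper. I still need to shift right by about 15 mm.

Run:
```python
from tray import *
P=camera_params('wrist')
a,b=[ray('wrist',p,40,P)[:2] for p in [(68,130),(404,128)]]
th=np.arctan2(*(b-a)[::-1]);m=(a+b)/2;n=np.array([-np.sin(th),np.cos(th)])
c=m-80*n;print(a,b,np.linalg.norm(b-a),th,'centre',c,'lane+61 target',c+61*np.array([np.cos(th),np.sin(th)])+14.5*n)
for p in [(182,134),(288,134)]: print('rib',ray('wrist',p,39,P)[:2])
```

```text
[524.9 -14.8] [710.3  -7.1] 185.6440451870591 0.04133696568455982 centre [620.9 -90.9] lane+61 target [681.2 -73.9]
rib [587.5 -14.9]
rib [646.3 -12.8]
```

Request:
move_arm:
  rows:
    - [[5,16,25],0]
    - [[0,0,30],0]
    - [[0,0,20],0]
    - [[0,0,0],0]
    - [[0,0,0],0]

```text
time: 11.0
tool_pos: [681.2, -73.7, 65.5]
tcp_rot: [3.139, 0.0, 1.608]
ft_force: [0.8, 0.3, -0.9]
finger_gap: 19.8
gripper_force: 25.0
```

Request:
move_arm:
  rows:
    - [[0,0,5],0]
    - [[0,0,3],0]
    - [[0,0,0],0]
    - [[0,0,0],0]

```text
time: 11.4
tool_pos: [680.7, -73.8, 56.2]
tcp_rot: [3.14, 0.0, 1.609]
ft_force: [0.3, -0.6, 2.0]
finger_gap: 19.9
gripper_force: 24.9
```

Request:
move_arm:
  rows:
    - [[0,0,0],0]
    - [[0,0,0],0]
    - [[0,0,0],0]
    - [[0,0,-20],0]
    - [[0,0,-40],0]
    - [[0,0,-40],0]
    - [[0,0,-40],0]
    - [[0,0,-40],0]
  claw: 40

```text
time: 12.2
tool_pos: [679.8, -73.7, 237.0]
tcp_rot: [-3.141, -0.0, 1.609]
ft_force: [0.4, -0.0, 0.2]
finger_gap: 39.8
gripper_force: 0.0
```

Request:
move_arm:
  rows:
    - [[44,-24,-3],0.09]
    - [[44,-24,-3],0]
    - [[44,-24,-3],0]
    - [[44,-24,-3],0]
    - [[44,-24,-3],0]
    - [[44,-24,-3],0]
    - [[44,-24,-3],0]
    - [[44,-24,-3],0]
    - [[44,-20,0],0]
    - [[0,0,0],0]

```text
time: 13.2
tool_pos: [480.6, 336.9, 260.3]
tcp_rot: [-3.14, -0.005, 1.53]
ft_force: [0.8, 0.1, 0.3]
finger_gap: 39.7
gripper_force: 0.0
```

Run:
```python
from w import *
im,P=look('w6.png',[])
for k in('round','cutter'): pl(k,3,P)
```

```text
tcp [480.6 336.9 260.3] yaw 1.530 t 13.2
round conf 0.70 cen [394.1 343.7] joint [394.8 357.8] ang -0.045 len 136 lat off axis 0.1
round conf 0.69 cen [414.3 500.9] joint [394.8 357.8] ang 1.512 len 49 lat off axis -144.0
round conf 0.60 cen [238.  366.3] joint [223.3 353.2] ang -0.890 len 138 lat off axis 0.9
cutter conf 0.74 cen [465.9 341.2] joint [465.9 353.4] ang -0.044 len 131 lat off axis -0.5
```

Request:
move_arm:
  rows:
    - [[16,-15,35],0]
    - [[0,0,45],0]
    - [[0,0,45],0]
    - [[0,0,45],0]
    - [[0,0,25],0]
    - [[0,0,0],0]
    - [[0,0,0],0]
  claw: 50

```text
time: 14.15
tool_pos: [472.4, 345.2, 64.8]
tcp_rot: [-3.141, 0.0, 1.517]
ft_force: [-0.3, 0.3, 0.9]
finger_gap: 49.7
gripper_force: 0.0
```

Run:
```python
from w import *
im,P=look('w7.png',[('pliers_cutter_joint',12)])
```

```text
tcp [472.4 345.2  64.8] yaw 1.517 t 14.2
pliers_cutter_joint [308.2 259.4] 0.82 [467.3 355.5]
```

Request:
move_arm:
  rows:
    - [[5,-3,5],0]
    - [[4,-3,10],0]
    - [[0,0,15],0]
    - [[0,0,10],0]
    - [[0,0,0],0]

```text
time: 14.75
tool_pos: [465.2, 354.0, 22.1]
tcp_rot: [-3.139, 0.003, 1.519]
ft_force: [0.3, 0.2, 0.3]
finger_gap: 50.3
gripper_force: 0.0
```

Request:
move_arm:
  rows:
    - [[0,0,0],0]
    - [[0,0,0],0]
    - [[0,0,0],0]
    - [[0,0,0],0]
    - [[0,0,0],0]
    - [[0,0,0],0]
  claw: 10

```text
time: 15.35
tool_pos: [466.4, 355.3, 24.7]
tcp_rot: [3.141, -0.0, 1.519]
ft_force: [-0.2, -0.4, 3.0]
finger_gap: 19.8
gripper_force: 24.9
```

Request:
move_arm:
  rows:
    - [[0,0,-30],0]
    - [[0,0,-40],0]
    - [[0,0,-40],0]
    - [[0,0,-40],0]
    - [[0,0,0],0]

```text
time: 15.85
tool_pos: [467.7, 357.7, 179.8]
tcp_rot: [3.136, -0.006, 1.519]
ft_force: [0.8, 0.9, -0.7]
finger_gap: 20.1
gripper_force: 24.9
```

Request:
move_arm:
  rows:
    - [[0,0,-20],-0.09]
    - [[-48,17,-8],0]
    - [[-48,17,-8],0]
    - [[-48,17,-8],0]
    - [[-48,17,-8],0]
    - [[-48,17,-8],0]
    - [[-48,17,-8],0]
    - [[-48,17,0],0]
    - [[-48,17,0],0]
    - [[-48,15,0],0]

```text
time: 16.85
tool_pos: [629.4, -62.4, 240.2]
tcp_rot: [-3.141, 0.0, 1.609]
ft_force: [1.4, 0.0, -0.9]
finger_gap: 20.3
gripper_force: 24.9
```

Request:
move_arm:
  rows:
    - [[0,0,0],0]
    - [[0,0,0],0]

```text
time: 17.05
tool_pos: [628.9, -62.2, 239.5]
tcp_rot: [-3.14, -0.0, 1.605]
ft_force: [-0.7, 0.7, -1.5]
finger_gap: 20.0
gripper_force: 24.9
```

Run:
```python
from w import *
im,P=look('w8.png',[('tray_centre',30),('tray_lug',68)],2)
```

```text
tcp [628.9 -62.2 239.5] yaw 1.605 t 17.1
tray_lug [302.9 123.1] 0.98 [614.3   9.1]
tray_lug [505.5 161.9] 0.44 [761.8 -12.9]
```

View pics/w8.png

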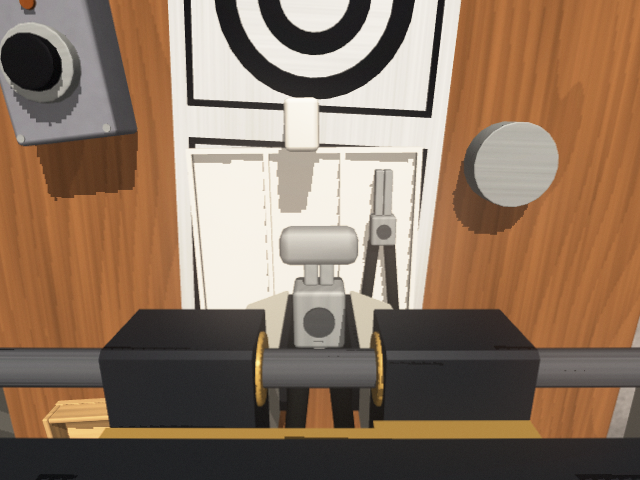

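The flat pliers lie in their right lane (joint at (384,232)) and the cutter is held. The lip runs from (190,152) to (420,149), ribs at 267 and 342.

Run:
```python
from tray import *
P=camera_params('wrist')
for p,z in [((190,152),40),((420,149),40),((267,155),39),((342,152),39),((303,123),68)]: print(ray('wrist',p,z,P)[:2])
pl('flat',34,P)
```

```text
[524.7 -13. ]
[705.4  -3.6]
[585.2 -13.1]
[644.3  -8.4]
[614.   12.8]
flat conf 0.84 cen [680.7 -77.4] joint [679.4 -70.9] ang 0.082 len 128 lat off axis -0.7
```

Request:
move_arm:
  rows:
    - [[-6,-6,20],0]
    - [[-6,-5,40],0]
    - [[0,0,40],0]
    - [[0,0,35],0]
    - [[0,0,25],0]
    - [[0,0,10],0]
    - [[0,0,0],0]
    - [[0,0,0],0]

```text
time: 18.1
tool_pos: [619.6, -72.1, 72.2]
tcp_rot: [3.14, -0.0, 1.609]
ft_force: [0.5, -0.3, -0.7]
finger_gap: 20.0
gripper_force: 24.9
```

Request:
move_arm:
  rows:
    - [[-2,-1,8],0]
    - [[0,0,5],0]
    - [[0,0,3],0]
    - [[0,0,0],0]
    - [[0,0,0],0]

```text
time: 18.6
tool_pos: [617.9, -75.0, 55.3]
tcp_rot: [3.141, 0.001, 1.608]
ft_force: [-1.5, -1.2, 3.8]
finger_gap: 20.0
gripper_force: 24.9
```

Request:
move_arm:
  rows:
    - [[0,0,0],0]
    - [[0,0,0],0]
    - [[0,0,0],0]
    - [[0,0,-20],0]
    - [[0,0,-40],0]
    - [[0,0,-40],0]
    - [[0,0,-40],0]
    - [[0,0,-40],0]
  claw: 36

```text
time: 19.4
tool_pos: [617.6, -74.6, 236.5]
tcp_rot: [-3.142, -0.0, 1.609]
ft_force: [0.5, 0.1, -0.5]
finger_gap: 35.9
gripper_force: 0.0
```

Request:
move_arm:
  rows:
    - [[44,-24,-3],0.09]
    - [[44,-24,-3],0]
    - [[44,-24,-3],0]
    - [[44,-24,-3],0]
    - [[44,-24,-3],0]
    - [[44,-24,-3],0]
    - [[44,-24,-3],0]
    - [[44,-24,-3],0]
    - [[44,-20,0],0]
    - [[0,0,0],0]

```text
time: 20.4
tool_pos: [418.6, 335.4, 259.7]
tcp_rot: [-3.141, -0.005, 1.53]
ft_force: [-0.7, -0.0, 0.4]
finger_gap: 35.8
gripper_force: 0.0
```

Run:
```python
from w import *
im,P=look('w9.png',[])
pl('round',3,P)
```

```text
tcp [418.6 335.4 259.7] yaw 1.530 t 20.4
round conf 0.86 cen [236.8 365.7] joint [223.1 351.8] ang -0.888 len 136 lat off axis 2.1
round conf 0.69 cen [412.  499.4] joint [394.  356.2] ang 1.531 len 49 lat off axis -143.8
round conf 0.64 cen [393.9 344.8] joint [394.  356.2] ang -0.040 len 136 lat off axis -0.4
```

Request:
move_arm:
  rows:
    - [[10,-13,20],0]
    - [[10,-12,35],0]
    - [[0,0,45],0]
    - [[0,0,45],0]
    - [[0,0,35],0]
    - [[0,0,15],0]
    - [[0,0,0],0]
    - [[0,0,0],0]
  claw: 50

```text
time: 21.35
tool_pos: [400.5, 349.6, 65.0]
tcp_rot: [3.141, -0.001, 1.518]
ft_force: [0.5, -0.4, -0.4]
finger_gap: 50.1
gripper_force: 0.0
```

Run:
```python
from w import *
im,P=look('w10.png',[('pliers_round_joint',12)])
```

```text
tcp [400.5 349.6  65. ] yaw 1.518 t 21.4
pliers_round_joint [305.4 268.1] 0.73 [393.8 355.6]
```

Request:
move_arm:
  rows:
    - [[3,-3,5],0]
    - [[3,-4,10],0]
    - [[0,0,15],0]
    - [[0,0,8],0]
    - [[0,0,0],0]

```text
time: 21.95
tool_pos: [392.0, 354.9, 24.0]
tcp_rot: [-3.14, 0.002, 1.519]
ft_force: [-0.5, 0.6, -0.8]
finger_gap: 50.2
gripper_force: 0.0
```

Request:
move_arm:
  rows:
    - [[0,0,0],0]
    - [[0,0,0],0]
    - [[0,0,0],0]
    - [[0,0,0],0]
    - [[0,0,0],0]
    - [[0,0,0],0]
  claw: 10

```text
time: 22.55
tool_pos: [393.2, 355.9, 26.1]
tcp_rot: [3.141, -0.0, 1.519]
ft_force: [0.6, -0.5, 3.2]
finger_gap: 19.6
gripper_force: 25.0
```

Request:
move_arm:
  rows:
    - [[0,0,-30],0]
    - [[0,0,-40],0]
    - [[0,0,-40],0]
    - [[0,0,-40],0]
    - [[0,0,0],0]

```text
time: 23.05
tool_pos: [394.2, 358.3, 180.7]
tcp_rot: [3.136, -0.006, 1.519]
ft_force: [1.5, 1.1, -1.3]
finger_gap: 19.9
gripper_force: 25.0
```

Request:
move_arm:
  rows:
    - [[0,0,-20],-0.09]
    - [[-48,19,-8],0]
    - [[-48,19,-8],0]
    - [[-48,19,-8],0]
    - [[-48,19,-8],0]
    - [[-48,19,-8],0]
    - [[-48,19,-8],0]
    - [[-48,19,0],0]
    - [[-48,19,0],0]
    - [[-40,16,0],0]

```text
time: 24.05
tool_pos: [570.3, -49.7, 240.7]
tcp_rot: [-3.14, 0.001, 1.607]
ft_force: [1.1, 1.5, 0.1]
finger_gap: 19.8
gripper_force: 25.0
```

Request:
move_arm:
  rows:
    - [[0,0,0],0]
    - [[0,0,0],0]

```text
time: 24.25
tool_pos: [569.7, -47.6, 240.4]
tcp_rot: [-3.14, -0.0, 1.606]
ft_force: [-0.7, 1.2, -1.4]
finger_gap: 19.3
gripper_force: 25.0
```

Run:
```python
from w import *
im,P=look('w11.png',[('tray_centre',30),('tray_lug',68)],2)
for k in ('cutter','flat'): pl(k,34,P)
```

```text
tcp [569.7 -47.6 240.4] yaw 1.606 t 24.2
tray_centre [371.3 263.2] 0.8 [616.  -92.4]
tray_centre [115.6  86.5] 0.36 [407.2  45.7]
tray_lug [379.8 147.1] 0.61 [610.7   8.9]
tray_lug [451.7 244.6] 0.59 [671.4 -62.2]
cutter conf 0.78 cen [617.4 -76.2] joint [616.  -76.8] ang 0.060 len 96 lat off axis -1.4
flat conf 0.81 cen [679.2 -77.1] joint [678.7 -74.5] ang 0.046 len 118 lat off axis -0.4
```

View pics/w11.png

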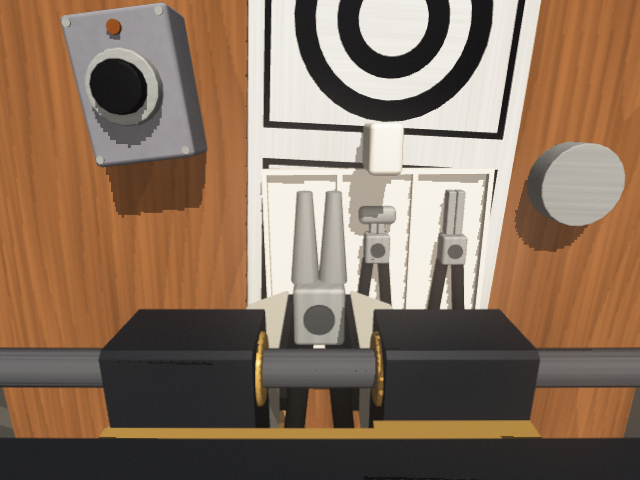

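Both placed pairs lie in their lanes (cutter (377,250), flat (454,250)). The left lane spans columns 263–338, and the round pair goes there.

Request:
move_arm:
  rows:
    - [[-15,-7,15],0]
    - [[-14,-7,30],0]
    - [[0,0,40],0]
    - [[0,0,40],0]
    - [[0,0,30],0]
    - [[0,0,10],0]
    - [[0,0,0],0]
    - [[0,0,0],0]

```text
time: 25.4
tool_pos: [558.3, -75.5, 78.2]
tcp_rot: [3.14, 0.0, 1.609]
ft_force: [0.7, -0.4, -0.4]
finger_gap: 20.0
gripper_force: 25.0
```

Run:
```python
from w import *
im,P=look('w12.png',[])
pl('cutter',34,P)
```

```text
tcp [558.3 -75.5  78.2] yaw 1.609 t 25.4
cutter conf 0.82 cen [616.7 -58.6] joint [617.4 -74.7] ang 0.109 len 52 lat off axis -1.1
cutter conf 0.52 cen [614.2 -36.3] joint [617.4 -74.7] ang 1.360 len 193 lat off axis -36.8
```

Request:
move_arm:
  rows:
    - [[-2,-1,9],0]
    - [[0,0,8],0]
    - [[0,0,4],0]
    - [[0,0,0],0]
    - [[0,0,0],0]

```text
time: 26.05
tool_pos: [556.0, -78.3, 55.8]
tcp_rot: [-3.141, 0.001, 1.609]
ft_force: [-2.6, -0.7, 7.7]
finger_gap: 20.0
gripper_force: 25.1
```

Request:
move_arm:
  rows:
    - [[0,0,0],0]
    - [[0,0,0],0]
    - [[0,0,0],0]
    - [[0,0,-20],0]
    - [[0,0,-40],0]
    - [[0,0,-40],0]
    - [[0,0,-40],0]
    - [[0,0,-40],0]
  claw: 36

```text
time: 26.85
tool_pos: [556.1, -77.9, 237.2]
tcp_rot: [-3.141, -0.0, 1.609]
ft_force: [0.7, -0.4, -0.9]
finger_gap: 35.9
gripper_force: 0.0
```

Request:
move_arm:
  rows:
    - [[0,25,-30],0]
    - [[0,24,-40],0]
    - [[-10,0,-30],0]
    - [[-10,0,0],0]
    - [[0,0,0],0]
    - [[0,0,0],0]

```text
time: 27.45
tool_pos: [605.3, -96.3, 334.3]
tcp_rot: [-3.139, -0.0, 1.608]
ft_force: [-0.8, 0.7, 0.3]
finger_gap: 36.2
gripper_force: 0.0
```

Run:
```python
from w import *
im,P=look('w13.png',[('tray_centre',30),('tray_lug',68),('coil_place',30),('jog_top',63)],2)
for k in ('cutter','flat','round'): pl(k,34,P)
```

```text
tcp [605.3 -96.3 334.3] yaw 1.608 t 27.4
tray_centre [329.6 186.7] 0.61 [615.1 -90.3]
tray_lug [334.7  85.1] 0.95 [614.5   7.3]
tray_lug [495. 120.] 0.41 [763.1 -17.2]
jog_top [117.7  36.6] 0.81 [420.8  41.3]
cutter conf 0.76 cen [617.3 -89.4] joint [618.7 -75. ] ang 0.038 len 130 lat off axis 1.9
flat conf 0.75 cen [679.6 -86.2] joint [679.8 -74.1] ang 0.041 len 138 lat off axis 0.7
round conf 0.87 cen [555.5 -90.2] joint [554.1 -75. ] ang 0.035 len 137 lat off axis -0.9
```

View pics/w13.png

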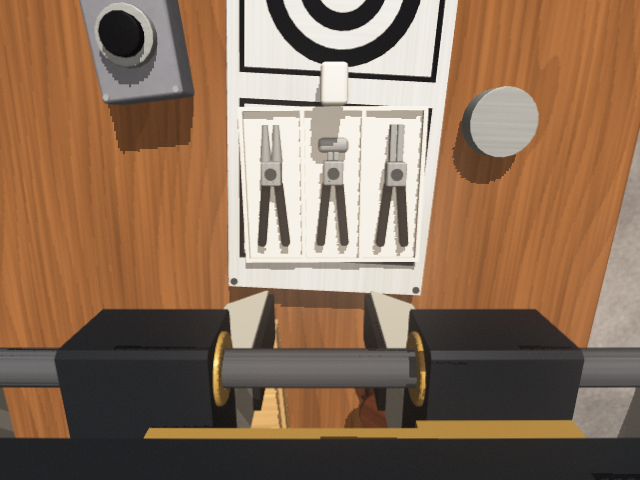

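All three pairs lie in their lanes: joints at (271,174), (334,173) and (397,173). Next I measure the coil mark from closer.

Request:
move_arm:
  rows:
    - [[40,5,0],0]
    - [[40,5,0],0]
    - [[40,0,0],0]
    - [[40,0,0],0]
    - [[0,0,0],0]
    - [[0,0,0],0]
  claw: 60

```text
time: 28.6
tool_pos: [609.8, 65.3, 335.9]
tcp_rot: [3.141, 0.0, 1.611]
ft_force: [0.7, -0.8, 0.4]
finger_gap: 60.1
gripper_force: 0.0
```

Run:
```python
from w import *
im,P=look('w14.png',[('coil_place',30),('tray_lug',68),('jog_top',63),('deck',0)],2)
```

```text
tcp [609.8  65.3 335.9] yaw 1.611 t 28.6
coil_place [328.5 160.1] 0.64 [617.9  98.5]
tray_lug [321.2 253.8] 0.73 [613.9   9. ]
jog_top [128.1 213. ] 0.91 [420.8  42.2]
deck [325.2 238.4] 0.86 [619.   6.]
deck [377.1 318.6] 0.54 [687.3 -93.8]
```

View pics/w14.png

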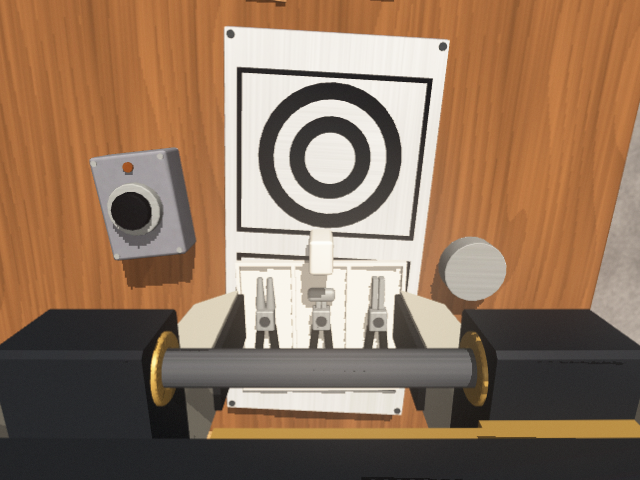

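Coil outline corners are at (238,70), (431,80), (413,238) and (238,230), button at (131,211), deck screws at (230,34), (442,47), (232,403) and (397,411).

```bash
cat > coil.py <<'E'
from tray import *
im=cv2.cvtColor(cv2.imread('pics/w14.png'),cv2.COLOR_BGR2GRAY);P=camera_params('wrist')
m=np.zeros_like(im);cv2.fillConvexPoly(m,np.array([(229,60),(442,71),(420,246),(230,240)]),255)
d=((im<110)&(m>0)).astype(np.uint8);d[228:,305:338]=0
cs,_=cv2.findContours(d,cv2.RETR_LIST,cv2.CHAIN_APPROX_NONE)
for c in sorted(cs,key=cv2.contourArea)[-6:]:
    X=np.array([ray('wrist',p,30,P)[:2] for p in c[:,0]],np.float32)
    print(cv2.contourArea(X),cv2.minAreaRect(X),cv2.minEnclosingCircle(X))
w=[ray('wrist',p,30,P)[:2] for p in [(230,34),(442,47),(397,411),(232,403)]];print(np.array(w),*fit(w,102,205),np.linalg.norm(w[0]-w[1]),np.linalg.norm(w[1]-w[2]))
w=[ray('wrist',p,30,P)[:2] for p in [(238,70),(431,80),(413,238),(238,230)]];print(np.array(w),*fit(w,96,83))
w=[ray('wrist',p,82,P)[:2] for p in [(310,229),(332,229),(333,249),(310,249)]];print('lug top',np.array(w),np.mean(w,0))
E
python3 coil.py
```

```text
2263.7352237082087 ((619.1231079101562, 97.52444458007812), (54.0477294921875, 53.7392578125), 48.310245513916016) ((619.3819580078125, 97.29195404052734), 27.473848342895508)
2217.3603568647522 ((619.625244140625, 97.76201629638672), (165.26895141601562, 191.0571746826172), 88.902099609375) ((619.6183471679688, 97.67617797851562), 125.7365493774414)
5270.7882190948585 ((619.3621826171875, 98.22362518310547), (81.72652435302734, 82.12723541259766), 2.008890390396118) ((619.4036254882812, 97.7913818359375), 41.56446075439453)
10842.582011732855 ((619.05419921875, 97.74217224121094), (117.72894287109375, 117.28711700439453), 48.287288665771484) ((619.4613037109375, 97.51167297363281), 59.44400405883789)
16698.113995553285 ((619.3366088867188, 97.88294219970703), (145.9387664794922, 146.41583251953125), 26.911972045898438) ((619.427490234375, 97.89386749267578), 73.56936645507812)
[[ 519.5  211.1]
 [ 723.1  206.9]
 [ 715.8 -207.2]
 [ 512.  -202.7]] [617.6   2. ] -0.01862495659359443 2.336348112425469 203.64416163044513 414.09177394220427
[[526.6 179.2]
 [715.7 176.7]
 [713.7  15.4]
 [523.7  17.7]] [619.9  97.3] -0.013890160030596383 2.448559004316394
lug top [[602.1  35.1]
 [623.1  35.9]
 [624.9  15.9]
 [602.7  15.1]] [613.2  25.5]
```

Request:
move_arm:
  rows:
    - [[-29,2,10],0]
    - [[-28,1,30],0]
    - [[0,0,45],0]
    - [[0,0,45],0]
    - [[0,0,45],0]
    - [[0,0,35],0]
    - [[0,0,0],0]
    - [[0,0,0],0]
  grip_force: 20

```text
time: 29.65
tool_pos: [615.4, 6.8, 126.4]
tcp_rot: [-3.141, -0.0, 1.608]
ft_force: [0.5, 0.9, 0.7]
finger_gap: 60.1
gripper_force: 0.0
```

Run:
```python
from w import *
im,P=look('w15.png',[('tray_lug',68)],2)
```

```text
tcp [615.4   6.8 126.4] yaw 1.608 t 29.6
tray_lug [315.4 271.8] 0.68 [613.    8.5]
```

View pics/w15.png

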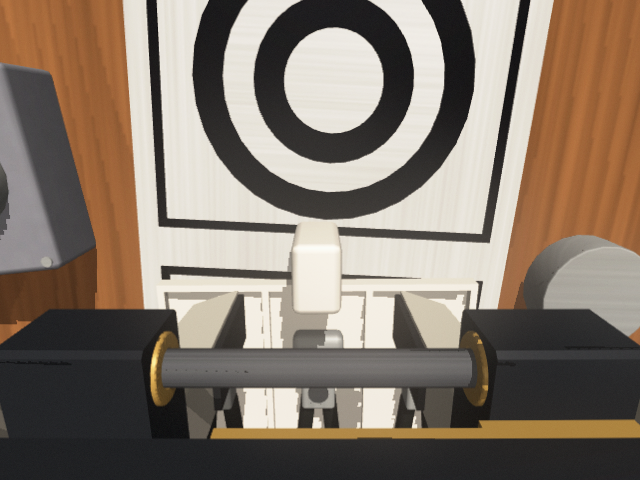

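The lug is centred between the fingers (columns 293–341). Now down and grip.

Request:
move_arm:
  rows:
    - [[1,-2,25],0]
    - [[0,0,25],0]
    - [[0,0,13],0]
    - [[0,0,0],0]
    - [[0,0,0],0]

```text
time: 30.25
tool_pos: [614.0, 8.5, 64.2]
tcp_rot: [3.14, -0.0, 1.609]
ft_force: [0.1, 0.5, 0.1]
finger_gap: 59.9
gripper_force: 0.0
```

Request:
move_arm:
  rows:
    - [[0,0,0],0]
    - [[0,0,0],0]
    - [[0,0,0],0]
    - [[0,0,0],0]
    - [[0,0,0],0]
    - [[0,0,0],0]
    - [[0,0,0],0]
  claw: 15

```text
time: 30.95
tool_pos: [613.3, 8.2, 62.9]
tcp_rot: [3.141, 0.0, 1.609]
ft_force: [0.6, -0.7, 1.6]
finger_gap: 24.0
gripper_force: 20.0
```

Run:
```python
from w import *
o=sensors.get_obs();print(o['tool_pos'],o['tcp_rot'],o['ft_force'],o['finger_gap'])
# tray pose from w13 (tcp 605.3,-96.3,334.3 yaw 1.608): shift current cam pose
P=camera_params('wrist');T=np.array(P['T'])
import math
dy=1.608-o['tcp_rot'][2];c,s=math.cos(dy),math.sin(dy);R=np.array([[c,-s,0],[s,c,0],[0,0,1]])
T2=T.copy();T2[:3,:3]=R@T[:3,:3];T2[:3,3]=R@(T[:3,3]-o['tool_pos'])+np.array([605.3,-96.3,334.3]);P=dict(P);P['T']=T2
from tray import fit
w=[ray('wrist',p,40,P)[:2] for p in [(239,107),(429,108),(415,264),(245,264)]];print(np.array(w),*fit(w,93,80))
```

```text
[613.3   8.2  62.9] [3.1 0.  1.6] [ 0.6 -0.7  1.6] 24.020968373993423
[[ 524.1  -14.3]
 [ 708.9   -8.4]
 [ 711.3 -169.1]
 [ 528.  -175.8]] [618.1 -91.9] 0.027864482528813204 1.9327686243791504
```

Request:
move_arm:
  rows:
    - [[3,0,0],0.01]
    - [[6,0,0],0.012]
    - [[9,0,0],0.012]
    - [[10,0,0],0.012]
    - [[10,0,0],0.011]
    - [[10,1,0],0]
    - [[10,1,0],0]
    - [[10,1,0],0]
    - [[10,1,0],0]
    - [[10,0,0],0]

```text
time: 31.95
tool_pos: [618.0, 94.6, 62.9]
tcp_rot: [3.141, 0.003, 1.549]
ft_force: [-0.7, -5.8, 5.7]
finger_gap: 23.9
gripper_force: 20.0
```

Run:
```python
from w import *
o=sensors.get_obs();print(o['tool_pos'],o['tcp_rot'],o['ft_force'],o['finger_gap'])
```

```text
[618.   94.6  62.9] [3.1 0.  1.5] [-0.7 -5.8  5.7] 23.943585336969118
```

Request:
move_arm:
  rows:
    - [[11,1,0],0]
    - [[11,0,0],0]
    - [[11,0,0],0]
    - [[11,0,0],0]
    - [[11,0,0],0]
    - [[11,0,0],0]
    - [[11,0,0],0]
    - [[10,0,0],0]
    - [[7,0,0],0]
    - [[4,0,0],0]

```text
time: 32.95
tool_pos: [620.6, 193.2, 62.9]
tcp_rot: [-3.142, 0.002, 1.55]
ft_force: [-0.3, -7.2, 7.1]
finger_gap: 23.9
gripper_force: 20.0
```

Request:
move_arm:
  rows:
    - [[0,0,0],0]
    - [[0,0,0],0]
    - [[0,0,0],0]

```text
time: 33.25
tool_pos: [620.6, 193.9, 62.9]
tcp_rot: [3.141, 0.0, 1.551]
ft_force: [-0.5, -2.6, 4.9]
finger_gap: 24.2
gripper_force: 20.0
```

Request:
move_arm:
  rows:
    - [[2,1,0],0]
    - [[0,0,0],0]
    - [[0,0,0],0]

```text
time: 33.55
tool_pos: [621.2, 194.9, 62.9]
tcp_rot: [-3.141, 0.002, 1.55]
ft_force: [-3.1, -5.4, 8.3]
finger_gap: 23.6
gripper_force: 20.0
```

Request:
move_arm:
  rows:
    - [[0,0,0],0]
    - [[0,0,0],0]
    - [[0,0,0],0]
    - [[0,0,0],0]
    - [[0,0,-20],0]
    - [[0,0,-40],0]
    - [[0,0,-45],0]
    - [[0,0,-45],0]
    - [[0,0,-45],0]
    - [[0,0,-40],0]
  claw: 60

```text
time: 34.55
tool_pos: [621.4, 196.4, 300.3]
tcp_rot: [3.141, -0.001, 1.552]
ft_force: [1.4, 0.5, -0.1]
finger_gap: 60.2
gripper_force: 0.0
```

Request:
move_arm:
  rows:
    - [[-40,-2,-35],0]
    - [[-40,-2,0],0]
    - [[-40,-2,0],0]
    - [[-20,-2,0],0]
    - [[0,0,0],0]
    - [[0,0,0],0]

```text
time: 35.15
tool_pos: [611.0, 58.8, 330.7]
tcp_rot: [3.142, -0.0, 1.551]
ft_force: [-0.9, 0.0, -0.2]
finger_gap: 60.0
gripper_force: 0.0
```

Run:
```python
from w import *
im,P=look('w16.png',[('tray_centre',30),('tray_lug',68),('coil_place',30),('jog_top',63)],2)
```

```text
tcp [611.   58.8 330.7] yaw 1.551 t 35.1
tray_centre [325.6 156.6] 0.57 [618.1  95.7]
tray_lug [325.5  45.2] 0.85 [619.  194.4]
tray_lug [323.1 233.5] 0.56 [613.9  24.9]
coil_place [389.8 144.2] 0.24 [683.1 106.7]
jog_top [126.3 218.1] 0.61 [420.7  43.2]
jog_top [323.9 233.6] 0.45 [614.7  23.5]
```

View pics/w16.png

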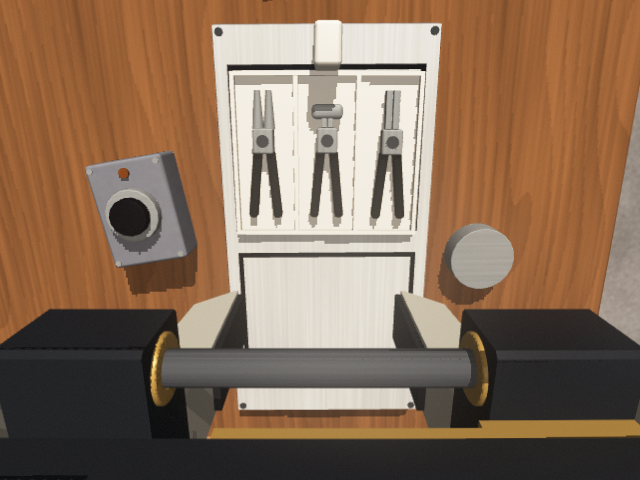

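The tray is square on the coil mark; only the outline's far edge shows (row ~66), so I check the offset numerically.

Run:
```python
from tray import *
im=cv2.imread('pics/w16.png');P=camera_params('wrist')
w=[ray('wrist',p,30,P)[:2] for p in [(218.5,31.5),(435,30.5),(410.5,405),(243,405.5)]];dc,dt,e=fit(w,102,206);print('deck',dc,dt,e)
coil=dc+95*np.array([-np.sin(dt),np.cos(dt)]);print('coil',coil)
w=[ray('wrist',p,40,P)[:2] for p in [(231,71.5),(425,71.5),(412,235),(236,235)]];print(np.array(w),'tray',*fit(w,93,80))
w=[ray('wrist',p,30,P)[:2] for p in [(228,65),(427,66)]];print('mark far corners',w, 'mid->coil',np.mean(w,0)-83*np.array([-np.sin(dt),np.cos(dt)]))
cv2.imwrite('pics/w16c.png',cv2.resize(im[55:250,215:440],None,fx=3,fy=3,interpolation=cv2.INTER_CUBIC))
w=[ray('wrist',p,30,P)[:2] for p in [(240,253),(414,253)]];print('load near-coil edge mid',np.mean(w,0))
```

```text
deck [618.    6.6] -0.012605753658772458 1.3274403592166664
coil [619.2 101.5]
[[529.5 178.6]
 [712.7 175.4]
 [707.3  15.5]
 [522.8  18.7]] tray [618.1  97. ] -0.02620503020660721 2.3487164901667654
mark far corners [array([525.2, 185.5]), array([716.6, 181.2])] mid->coil [619.9 100.4]
load near-coil edge mid [618.1  -6. ]
```

View pics/w16c.png

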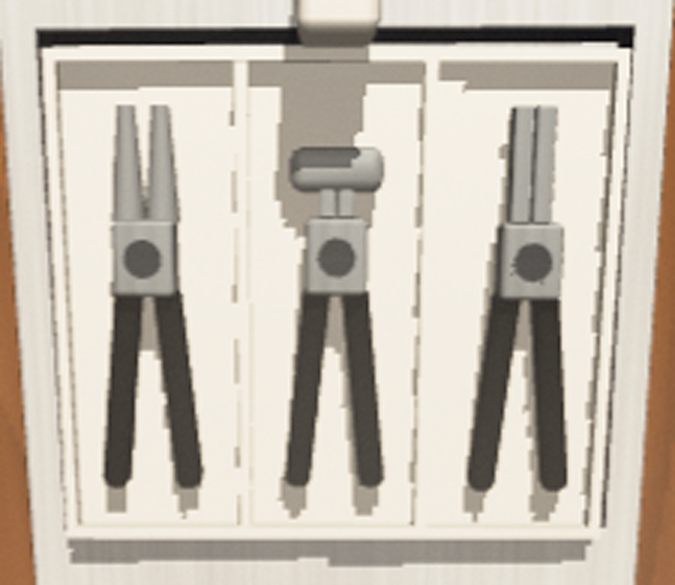

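Request:
move_arm:
  rows:
    - [[35,2,0],0]
    - [[35,2,0],0]
    - [[35,2,5],0]
    - [[33,2,30],0]
    - [[0,0,40],0]
    - [[0,0,45],0]
    - [[0,0,40],0]
    - [[0,0,25],0]
    - [[0,0,0],0]
    - [[0,0,0],0]

```text
time: 36.4
tool_pos: [621.8, 197.4, 146.3]
tcp_rot: [-3.141, -0.001, 1.553]
ft_force: [-0.6, 0.7, 1.2]
finger_gap: 60.1
gripper_force: 0.0
```

Request:
move_arm:
  rows:
    - [[-2,0,25],0]
    - [[0,0,30],0]
    - [[0,0,20],0]
    - [[0,0,8],0]
    - [[0,0,0],0]
    - [[0,0,0],0]

```text
time: 37.0
tool_pos: [622.7, 195.3, 64.6]
tcp_rot: [3.139, -0.001, 1.552]
ft_force: [0.3, 0.8, -0.1]
finger_gap: 59.8
gripper_force: 0.0
```

Request:
move_arm:
  rows:
    - [[0,0,0],0]
    - [[0,0,0],0]
    - [[0,0,0],0]
    - [[0,0,0],0]
    - [[0,0,0],0]
    - [[0,0,0],0]
    - [[0,0,0],0]
  claw: 15

```text
time: 37.7
tool_pos: [621.6, 194.5, 62.7]
tcp_rot: [-3.141, 0.0, 1.552]
ft_force: [-1.0, -0.6, 2.7]
finger_gap: 23.7
gripper_force: 20.0
```

Request:
move_arm:
  rows:
    - [[2,0,0],0]
    - [[2,1,0],0]
    - [[0,0,0],-0.006]
    - [[0,0,0],0]
    - [[0,0,0],0]

```text
time: 38.2
tool_pos: [622.8, 197.3, 62.7]
tcp_rot: [-3.141, 0.002, 1.557]
ft_force: [-2.7, -4.7, 4.8]
finger_gap: 24.1
gripper_force: 20.0
```

Request:
move_arm:
  rows:
    - [[1,0,0],0]
    - [[0,0,0],0]
    - [[0,0,0],0]

```text
time: 38.5
tool_pos: [623.0, 198.1, 62.7]
tcp_rot: [-3.142, 0.002, 1.557]
ft_force: [-0.4, -6.2, 4.7]
finger_gap: 24.3
gripper_force: 20.0
```

Request:
move_arm:
  rows:
    - [[0,0,0],0]
    - [[0,0,0],0]
    - [[0,0,0],0]
    - [[0,0,0],0]
    - [[0,0,-20],0]
    - [[0,0,-40],0]
    - [[0,0,-45],0]
    - [[0,0,-45],0]
    - [[0,0,-45],0]
    - [[0,0,-40],0]
  claw: 60

```text
time: 39.5
tool_pos: [622.6, 199.9, 300.2]
tcp_rot: [3.14, -0.001, 1.558]
ft_force: [0.5, 0.4, 0.7]
finger_gap: 60.0
gripper_force: 0.0
```

Request:
move_arm:
  rows:
    - [[-40,-2,-35],0]
    - [[-40,-2,0],0]
    - [[-40,-2,0],0]
    - [[-20,-2,0],0]
    - [[0,0,0],0]
    - [[0,0,0],0]

```text
time: 40.1
tool_pos: [613.0, 62.1, 330.6]
tcp_rot: [3.142, -0.0, 1.557]
ft_force: [0.7, 0.2, 0.7]
finger_gap: 59.8
gripper_force: 0.0
```

Run:
```python
from w import *
im,P=look('w17.png',[('tray_centre',30),('tray_lug',68),('jog_top',63)],1)
g=cv2.cvtColor(im,cv2.COLOR_RGB2GRAY)
print(g[55:85,290].tolist());print(g[225:262,290].tolist());print(g[150,215:245].tolist());print(g[150,405:435].tolist())
g=cv2.imread('pics/w16.png',0)
print(g[55:85,290].tolist());print(g[225:262,290].tolist())
```

```text
tcp [613.   62.1 330.6] yaw 1.557 t 40.1
tray_centre [324.3 156. ] 0.95 [618.6  99.6]
tray_lug [327.6  45.6] 0.84 [622.  197.4]
jog_top [124.3 222.5] 0.94 [420.3  41. ]
[227, 227, 227, 227, 227, 227, 228, 228, 227, 226, 227, 226, 189, 73, 32, 135, 236, 241, 241, 241, 146, 155, 158, 159, 158, 159, 159, 158, 157, 239]
[236, 237, 237, 236, 228, 229, 237, 237, 231, 187, 141, 141, 141, 138, 139, 141, 159, 220, 219, 217, 218, 217, 219, 219, 218, 218, 218, 218, 218, 213, 161, 66, 66, 66, 94, 185, 218]
[112, 113, 107, 154, 204, 221, 221, 221, 221, 222, 225, 224, 220, 216, 218, 161, 47, 71, 200, 238, 238, 229, 174, 205, 238, 238, 238, 238, 238, 238]
[238, 238, 238, 238, 238, 238, 238, 238, 238, 191, 122, 161, 228, 239, 238, 234, 225, 221, 219, 218, 219, 220, 218, 218, 217, 219, 158, 120, 114, 111]
[227, 227, 227, 228, 227, 227, 227, 227, 227, 117, 42, 34, 35, 34, 72, 224, 239, 240, 241, 241, 151, 156, 156, 157, 158, 156, 159, 158, 158, 238]
[236, 236, 236, 235, 228, 226, 236, 236, 234, 210, 139, 140, 139, 137, 139, 140, 158, 216, 216, 216, 216, 215, 215, 217, 216, 215, 216, 200, 65, 67, 67, 81, 150, 217, 217, 216, 216]
```

Request:
move_arm:
  rows:
    - [[-14,-40,0],0]
    - [[-14,-40,0],0]
    - [[-14,-40,5],0]
    - [[-14,-40,15],0]
    - [[0,-35,20],0]
    - [[0,0,0],0]
    - [[0,0,0],0]
  claw: 0

```text
time: 41.0
tool_pos: [417.0, 9.0, 290.7]
tcp_rot: [3.141, 0.001, 1.559]
ft_force: [0.6, -0.7, 1.5]
finger_gap: 8.9
gripper_force: 0.0
```

Run:
```python
from w import *
im,P=look('w18.png',[('jog_top',63)],2)
g=cv2.cvtColor(im,cv2.COLOR_RGB2GRAY)
for d in models.silhouettes('wrist','jog_top')[:2]: 
    m=np.argwhere(d['mask']).mean(0)[::-1];print(d['confidence'],d['rect'],m,ray('wrist',m,60,P))
```

```text
tcp [417.    9.  290.7] yaw 1.559 t 41.0
jog_top [326.2 168.7] 0.55 [423.3  41.8]
0.67 [303.1, 146.0, 348.4, 188.2] [325.2 165.8] [422.5  44.   60. ]
```

View pics/w18.png

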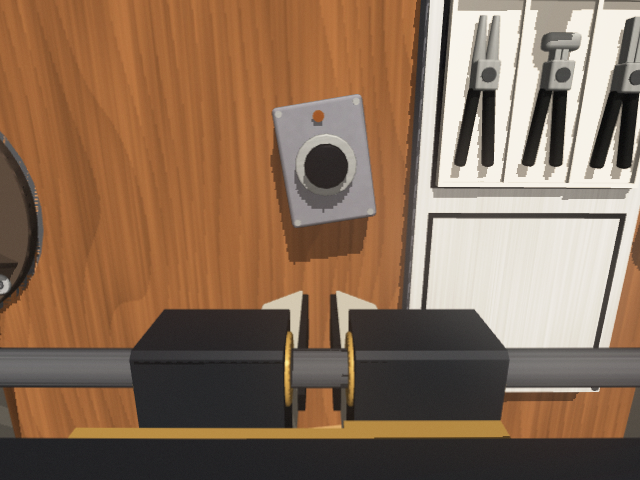

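The button is at (326,167), i.e. (422.5, 43), and the tray sits in its frame to the right. Moving above the button with closed fingers.

Request:
move_arm:
  rows:
    - [[17,3,15],0]
    - [[17,2,35],0]
    - [[0,0,45],0]
    - [[0,0,45],0]
    - [[0,0,35],0]
    - [[0,0,15],0]
    - [[0,0,5],0]
    - [[0,0,0],0]
    - [[0,0,0],0]

```text
time: 42.05
tool_pos: [424.0, 43.0, 96.4]
tcp_rot: [3.14, -0.001, 1.558]
ft_force: [0.3, -0.8, 0.3]
finger_gap: 0.5
gripper_force: 0.0
```

Now down to just contact, then press.

Request:
move_arm:
  rows:
    - [[0,-1,10],0]
    - [[0,0,7],0]
    - [[0,0,3],0]
    - [[0,0,0],0]
    - [[0,0,0],0]

```text
time: 42.55
tool_pos: [422.5, 42.4, 75.8]
tcp_rot: [3.14, 0.0, 1.558]
ft_force: [1.2, -1.0, 5.0]
finger_gap: 0.5
gripper_force: 2.7
```

Request:
move_arm:
  rows:
    - [[0,0,2],0]
    - [[0,0,2],0]
    - [[0,0,0],0]
    - [[0,0,0],0]

```text
time: 42.95
tool_pos: [422.7, 42.4, 74.3]
tcp_rot: [3.139, 0.003, 1.558]
ft_force: [-12.7, -3.8, 59.3]
finger_gap: 0.3
gripper_force: 29.7
```

Request:
move_arm:
  rows:
    - [[0,0,-1],0]
    - [[0,0,0],0]
    - [[0,0,0],0]

```text
time: 43.25
tool_pos: [422.6, 42.4, 74.6]
tcp_rot: [3.139, 0.002, 1.558]
ft_force: [-8.0, -3.9, 44.0]
finger_gap: 0.8
gripper_force: 21.7
```

Request:
move_arm:
  rows:
    - [[0,0,-3],0]
    - [[0,0,0],0]
    - [[0,0,0],0]

```text
time: 43.55
tool_pos: [422.5, 42.4, 76.0]
tcp_rot: [3.14, 0.0, 1.558]
ft_force: [0.7, -0.8, 5.1]
finger_gap: 0.6
gripper_force: 2.6
```

Request:
move_arm:
  rows:
    - [[0,0,-1.5],0]
    - [[0,0,0],0]
    - [[0,0,0],0]

```text
time: 43.85
tool_pos: [422.4, 42.4, 77.3]
tcp_rot: [3.14, 0.0, 1.557]
ft_force: [3.6, -1.0, 3.9]
finger_gap: 0.6
gripper_force: 2.2
```

Request:
move_arm:
  rows:
    - [[0,0,-1.5],0]
    - [[0,0,0],0]
    - [[0,0,0],0]

```text
time: 44.15
tool_pos: [421.9, 42.6, 78.6]
tcp_rot: [3.141, -0.0, 1.558]
ft_force: [1.9, -0.4, 3.8]
finger_gap: -0.0
gripper_force: 1.8
```

Request:
move_arm:
  rows:
    - [[0,0,-1.5],0]
    - [[0,0,0],0]
    - [[0,0,0],0]

```text
time: 44.45
tool_pos: [421.6, 42.6, 80.0]
tcp_rot: [-3.141, -0.0, 1.558]
ft_force: [0.3, 0.8, 3.3]
finger_gap: 0.2
gripper_force: 1.3
```

The travel spans about 6 mm (TCP 82 to 75.5), so that stop was the true bottom. Press again with moderate force and hold.

Request:
move_arm:
  rows:
    - [[0,0,2],0]
    - [[0,0,2],0]
    - [[0,0,2],0]
    - [[0,0,0],0]
    - [[0,0,0],0]

```text
time: 44.95
tool_pos: [421.7, 42.6, 74.9]
tcp_rot: [3.141, 0.001, 1.558]
ft_force: [-4.1, -0.8, 27.1]
finger_gap: 0.4
gripper_force: 13.6
```

Request:
move_arm:
  rows:
    - [[0,0,0],0]
    - [[0,0,0],0]
    - [[0,0,0],0]
    - [[0,0,0],0]
    - [[0,0,0],0]
    - [[0,0,0],0]
    - [[0,0,0],0]
    - [[0,0,0],0]
    - [[0,0,0],0]
    - [[0,0,0],0]

```text
time: 45.95
tool_pos: [421.7, 42.6, 74.9]
tcp_rot: [3.141, 0.001, 1.558]
ft_force: [-5.2, -0.6, 26.7]
finger_gap: 0.7
gripper_force: 13.5
```

Request:
move_arm:
  rows:
    - [[0,0,0],0]
    - [[0,0,0],0]
    - [[0,0,0],0]
    - [[0,0,0],0]
    - [[0,0,0],0]
    - [[0,0,0],0]
    - [[0,0,0],0]
    - [[0,0,0],0]
    - [[0,0,0],0]
    - [[0,0,0],0]

```text
time: 46.95
tool_pos: [421.7, 42.6, 74.9]
tcp_rot: [3.141, 0.001, 1.558]
ft_force: [-3.6, -1.0, 27.3]
finger_gap: 0.2
gripper_force: 13.5
```

Request:
move_arm:
  rows:
    - [[0,0,0],0]
    - [[0,0,0],0]
    - [[0,0,0],0]
    - [[0,0,0],0]
    - [[0,0,0],0]
    - [[0,0,0],0]
    - [[0,0,0],0]
    - [[0,0,0],0]
    - [[0,0,0],0]
    - [[0,0,0],0]

```text
time: 47.95
tool_pos: [421.7, 42.6, 74.9]
tcp_rot: [3.141, 0.001, 1.558]
ft_force: [-4.9, -0.5, 27.8]
finger_gap: 0.6
gripper_force: 13.5
```

Request:
move_arm:
  rows:
    - [[0,0,0],0]
    - [[0,0,0],0]
    - [[0,0,0],0]
    - [[0,0,0],0]
    - [[0,0,0],0]
    - [[0,0,0],0]
    - [[0,0,0],0]
    - [[0,0,0],0]
    - [[0,0,0],0]
    - [[0,0,0],0]

```text
time: 48.95
tool_pos: [421.7, 42.6, 74.9]
tcp_rot: [3.141, 0.001, 1.558]
ft_force: [-5.7, -1.4, 27.0]
finger_gap: 0.7
gripper_force: 13.5
```

Request:
move_arm:
  rows:
    - [[0,0,0],0]
    - [[0,0,0],0]
    - [[0,0,0],0]
    - [[0,0,0],0]
    - [[0,0,0],0]

```text
time: 49.45
tool_pos: [421.7, 42.6, 74.9]
tcp_rot: [3.141, 0.001, 1.558]
ft_force: [-5.0, -0.3, 26.6]
finger_gap: 0.3
gripper_force: 13.5
```

Request:
move_arm:
  rows:
    - [[0,0,-5],0]
    - [[0,0,-20],0]
    - [[0,0,-45],0]
    - [[0,0,-45],0]
    - [[0,0,-45],0]
    - [[0,0,-45],0]
    - [[0,0,-45],0]
    - [[5,45,0],0]
    - [[5,45,0],0]
    - [[5,45,0],0]
  claw: 60

```text
time: 50.45
tool_pos: [558.2, 54.9, 323.8]
tcp_rot: [-3.142, 0.002, 1.556]
ft_force: [-0.4, -0.4, 1.2]
finger_gap: 60.0
gripper_force: 0.0
```

Request:
move_arm:
  rows:
    - [[5,42,0],0]
    - [[4,10,0],0]
    - [[0,0,0],0]
    - [[0,0,0],0]

```text
time: 50.85
tool_pos: [607.9, 64.4, 323.4]
tcp_rot: [-3.14, 0.0, 1.559]
ft_force: [0.3, -0.4, -0.3]
finger_gap: 60.0
gripper_force: 0.0
```

Run:
```python
from w import *
im,P=look('w19.png',[('tray_centre',30),('tray_lug',68),('jog_top',63)],1)
for k in ('cutter','flat','round'): pl(k,34,P)
```

```text
tcp [607.9  64.4 323.4] yaw 1.559 t 50.9
tray_centre [332.5 159.4] 0.97 [620.9  98.9]
tray_lug [334.6  47.3] 0.88 [621.9 197. ]
jog_top [125.8 224.4] 0.76 [419.   42.5]
cutter conf 0.87 cen [620.6 100. ] joint [622.2 114.2] ang -0.022 len 130 lat off axis 1.2
cutter conf 0.72 cen [414.3  39.7] joint [622.2 114.2] ang -1.102 len 44 lat off axis 27.4
flat conf 0.63 cen [612.9  17.4] joint [700.8 112.6] ang -0.006 len 512 lat off axis 87.3
round conf 0.65 cen [559.2 105.1] joint [558.5 118.2] ang -0.001 len 137 lat off axis -0.7
round conf 0.65 cen [613.9  16.7] joint [558.5 118.2] ang -0.015 len 514 lat off axis -56.8
```

Run:
```python
from w import *
im,P=look('w20.png',[('pliers_flat_joint',43)],4)
g=cv2.cvtColor(im,cv2.COLOR_RGB2GRAY)
# dark (<80) pixels (grips, pivots) in tray area, as world x at z=44
for y in (60,75,90,113):
    r=proj('wrist',[[x,y,44] for x in np.arange(524,716,4)],P)
    print(y,''.join('#' if g[int(v),int(u)]<90 else ('+' if g[int(v),int(u)]<190 else '.') for u,v in r))
for s in models.silhouettes('wrist','pliers_flat_joint'): print(s['rect'],s['confidence'],s['mask'].sum())
```

```text
tcp [609.   63.8 324.3] yaw 1.557 t 51.4
pliers_flat_joint [410.8 143.1] 0.97 [698. 114.]
60 .#...###...##........##...##+..+.......##...###.
75 .#....##..+##........##+..##............##..###.
90 .#....+##+##+.........##++##............###+###.
113 .#.....+#+++..........++++++.............+++##+.
[384.8, 90.6, 425.7, 216.8] 0.64 2581
```

Request:
move_arm:
  rows:
    - [[34,3,0],0]
    - [[34,3,0],0]
    - [[34,3,5],0]
    - [[31,3,30],0]
    - [[0,0,40],0]
    - [[0,0,45],0]
    - [[0,0,40],0]
    - [[0,0,25],0]
    - [[0,0,0],0]
    - [[0,0,0],0]

```text
time: 52.5
tool_pos: [623.0, 197.2, 139.6]
tcp_rot: [-3.141, -0.0, 1.558]
ft_force: [-0.6, -0.0, 1.1]
finger_gap: 59.8
gripper_force: 0.0
```

Run:
```python
from w import *
im,P=look('w21.png',[('tray_lug',68)],1)
```

```text
tcp [623.  197.2 139.6] yaw 1.558 t 52.5
tray_lug [321.5 263.4] 0.89 [623.9 198.7]
```

Request:
move_arm:
  rows:
    - [[1,0,25],0]
    - [[0,0,25],0]
    - [[0,0,19],0]
    - [[0,0,8],0]
    - [[0,0,0],0]
    - [[0,0,0],0]

```text
time: 53.2
tool_pos: [623.7, 198.4, 63.7]
tcp_rot: [3.14, -0.001, 1.558]
ft_force: [-0.1, 0.0, 1.1]
finger_gap: 60.2
gripper_force: 0.0
```

Request:
move_arm:
  rows:
    - [[0,0,0],0]
    - [[0,0,0],0]
    - [[0,0,0],0]
    - [[0,0,0],0]
    - [[0,0,0],0]
    - [[0,0,0],0]
    - [[0,0,0],0]
  claw: 15

```text
time: 53.9
tool_pos: [623.0, 197.9, 62.2]
tcp_rot: [3.141, -0.0, 1.558]
ft_force: [0.2, -0.8, 1.5]
finger_gap: 23.8
gripper_force: 20.0
```

Request:
move_arm:
  rows:
    - [[-3,0,0],0]
    - [[-6,0,0],0]
    - [[-10,0,0],0]
    - [[-11,0,0],0]
    - [[-11,0,0],0]
    - [[-11,0,0],0]
    - [[-11,0,0],0]
    - [[-11,0,0],0]
    - [[-11,0,0],0]
    - [[-11,-1,0],0]

```text
time: 54.9
tool_pos: [620.8, 101.0, 62.2]
tcp_rot: [3.141, -0.0, 1.558]
ft_force: [-0.2, 4.6, 1.1]
finger_gap: 23.8
gripper_force: 20.0
```

Request:
move_arm:
  rows:
    - [[-11,0,0],0]
    - [[-11,0,0],0]
    - [[-11,0,0],0]
    - [[-11,0,0],0]
    - [[-11,0,0],0]
    - [[-11,0,0],0]
    - [[-11,0,0],0]
    - [[-8,0,0],0]
    - [[-5,0,0],0]
    - [[0,0,0],0]

```text
time: 55.9
tool_pos: [619.5, 10.3, 62.1]
tcp_rot: [-3.142, 0.001, 1.556]
ft_force: [0.1, -0.5, 4.9]
finger_gap: 23.9
gripper_force: 20.0
```

Request:
move_arm:
  rows:
    - [[0,0,0],0]
    - [[0,0,0],0]
    - [[0,0,0],0]

```text
time: 56.2
tool_pos: [619.5, 10.3, 62.2]
tcp_rot: [-3.142, 0.002, 1.557]
ft_force: [0.1, -1.2, 5.3]
finger_gap: 23.8
gripper_force: 20.0
```

Request:
move_arm:
  rows:
    - [[-3,0,0],0]
    - [[0,0,0],0]
    - [[0,0,0],0]

```text
time: 56.5
tool_pos: [619.4, 8.8, 62.1]
tcp_rot: [3.142, 0.0, 1.558]
ft_force: [0.7, 3.1, 5.8]
finger_gap: 24.0
gripper_force: 20.0
```

Request:
move_arm:
  rows:
    - [[0,0,0],0]
    - [[0,0,0],0]
    - [[0,0,0],0]
    - [[0,0,0],0]
    - [[0,0,-20],0]
    - [[0,0,-40],0]
    - [[0,0,-45],0]
    - [[0,0,-45],0]
    - [[0,0,-45],0]
    - [[0,0,-40],0]
  claw: 60

```text
time: 57.5
tool_pos: [619.2, 8.8, 299.5]
tcp_rot: [3.141, 0.0, 1.558]
ft_force: [0.7, -0.1, 0.7]
finger_gap: 59.9
gripper_force: 0.0
```

Request:
move_arm:
  rows:
    - [[-40,-2,-35],0]
    - [[-40,-2,0],0]
    - [[-40,-2,0],0]
    - [[-20,-2,0],0]
    - [[0,0,0],0]
    - [[0,0,0],0]

```text
time: 58.1
tool_pos: [609.5, -128.6, 329.8]
tcp_rot: [-3.141, -0.0, 1.557]
ft_force: [-0.4, 0.5, -0.2]
finger_gap: 60.1
gripper_force: 0.0
```

Run:
```python
from w import *
im,P=look('w22.png',[('tray_centre',30),('tray_lug',68),('pliers_flat_joint',43),('toolbox',0)],1)
for k in ('cutter','flat','round'): pl(k,34,P)
g=cv2.cvtColor(im,cv2.COLOR_RGB2GRAY)
X=np.arange(510,724,2)
for y in (-150,-120,-90,-60,-30):
    r=proj('wrist',[[x,y,36] for x in X],P)
    print(y,''.join('#' if g[int(v),int(u)]<100 else ('+' if g[int(v),int(u)]<190 else '.') for u,v in r))
Y=np.arange(-190,10,2)
for x in (540,590,650,710):
    r=proj('wrist',[[x,y,36] for y in Y],P)
    print(x,''.join('#' if g[int(v),int(u)]<100 else ('+' if g[int(v),int(u)]<190 else '.') for u,v in r))
```

```text
tcp [ 609.5 -128.6  329.8] yaw 1.557 t 58.1
tray_centre [404.8 138. ] 0.64 [695.9 -74.4]
tray_lug [328.1  42.5] 0.78 [618.8   9. ]
pliers_flat_joint [405.3 139.1] 0.61 [693.9 -74.8]
cutter conf 0.75 cen [617.2 -87.7] joint [615.2 -75.6] ang -0.008 len 129 lat off axis -2.1
cutter conf 0.28 cen [ 535.5 -341. ] joint [615.2 -75.6] ang -0.095 len 228 lat off axis 54.3
flat conf 0.74 cen [617.  -77.7] joint [693.9 -74.8] ang 0.135 len 211 lat off axis 76.7
flat conf 0.56 cen [693.6 -89. ] joint [693.9 -74.8] ang -0.104 len 138 lat off axis -1.1
round conf 0.66 cen [555.1 -85.8] joint [0. 0.] ang -0.021 len 137 lat off axis -556.8
-150 ......#.......+###+.......+####...............###+........+###...................+++#+........+####........
-120 ......++.......+####.....+####.................#####....+####+......................#####....+#####........
-90 +.....++.........#####++#####...................+####+++####........+..................#####++#####........
-60 +.....+#..........+++++++++++.................+++++++++++++++.......+......................#++++++++.......
-30 +......#..+........+++...+++.................+++++++++++++..................................++++#+++.......
540 .......++++....+++++############+++++++...............................................++++.+........
590 ......++++.................................................................................+........
650 ......++++.................................................................................#........
710 .........+................................................................................+.........
```

Run:
```python
from tray import *
# image TL=(+x,+y), TR=(+x,-y), BR=(-x,-y), BL=(-x,+y); fit order wants (-x,+y),(+x,+y),(+x,-y),(-x,-y)
c=np.array([(662,347),(640,208),(760,192),(783,330)])/2+[120,130]
w=[ray('top',p,30)[:2] for p in c];print(np.array(w),*fit(w,100,85))
```

```text
[[ 360.  -276.9]
 [ 554.  -255. ]
 [ 574.1 -428. ]
 [ 379.2 -449.2]] [ 466.8 -352.3] 0.11173529114113404 2.7592630071813176
```

Request:
move_arm:
  rows:
    - [[20,28,30],0.1]
    - [[20,28,40],0]
    - [[12,28,45],0]
    - [[0,0,45],0]
    - [[0,0,45],0]
    - [[0,0,20],0]
    - [[0,0,0],0]
    - [[0,0,0],0]
  claw: 44
  grip_force: 25

```text
time: 59.45
tool_pos: [693.8, -84.9, 111.4]
tcp_rot: [3.141, -0.0, 1.458]
ft_force: [0.3, 0.2, 0.4]
finger_gap: 43.5
gripper_force: 0.0
```

Run:
```python
from w import *
im,P=look('w23.png',[('pliers_flat_joint',43)],2)
pl('flat',34,P)
```

```text
tcp [693.8 -84.9 111.4] yaw 1.458 t 59.5
pliers_flat_joint [319.1 245.4] 0.97 [694.9 -72.5]
pliers_flat_joint [169.6 262.3] 0.38 [616.3 -72.8]
flat conf 0.84 cen [694.6 -78.2] joint [694.9 -72.5] ang -0.090 len 120 lat off axis -0.3
```

Request:
move_arm:
  rows:
    - [[6,0,10],0]
    - [[6,0,15],0]
    - [[0,0,18],0]
    - [[0,0,11],0]
    - [[0,0,0],0]
    - [[0,0,0],0]

```text
time: 60.25
tool_pos: [694.5, -73.3, 56.0]
tcp_rot: [-3.141, 0.0, 1.458]
ft_force: [0.6, 0.6, 0.4]
finger_gap: 43.8
gripper_force: 0.0
```

Request:
move_arm:
  rows:
    - [[0,0,0],0]
    - [[0,0,0],0]
    - [[0,0,0],0]
    - [[0,0,0],0]
    - [[0,0,0],0]
    - [[0,0,0],0]
  claw: 10

```text
time: 60.85
tool_pos: [695.0, -73.2, 57.2]
tcp_rot: [3.141, 0.0, 1.458]
ft_force: [0.3, -0.9, 4.2]
finger_gap: 19.9
gripper_force: 24.9
```

Request:
move_arm:
  rows:
    - [[0,0,-20],0]
    - [[0,0,-40],0]
    - [[0,0,-40],0]
    - [[0,0,-40],0]
    - [[0,0,0],0]

```text
time: 61.35
tool_pos: [697.4, -72.2, 203.0]
tcp_rot: [3.133, -0.001, 1.458]
ft_force: [0.3, 0.4, -1.7]
finger_gap: 19.7
gripper_force: 24.9
```

Request:
move_arm:
  rows:
    - [[0,0,-20],-0.12]
    - [[0,0,-20],-0.105]
    - [[-45,-26,-10],0]
    - [[-45,-26,-10],0]
    - [[-45,-26,-10],0]
    - [[-45,-26,-10],0]
    - [[-45,-26,-10],0]
    - [[-40,-26,0],0]
    - [[-40,-26,0],0]
    - [[0,-26,0],0]

```text
time: 62.35
tool_pos: [524.6, -393.7, 281.6]
tcp_rot: [-3.139, 0.001, 1.674]
ft_force: [0.0, -0.3, -1.4]
finger_gap: 19.9
gripper_force: 24.9
```

Request:
move_arm:
  rows:
    - [[0,0,0],0]
    - [[0,0,0],0]

```text
time: 62.55
tool_pos: [527.3, -386.2, 283.3]
tcp_rot: [-3.141, -0.001, 1.682]
ft_force: [0.3, -0.1, -0.5]
finger_gap: 19.8
gripper_force: 24.9
```

Run:
```python
from tray import *
im,P=look('w24.png',[('toolbox',0)],2)
for s in models.silhouettes('wrist','toolbox')[:2]:
    m=s['mask'].astype(np.uint8);print(s['confidence'],s['rect'])
    cs,_=cv2.findContours(m,cv2.RETR_EXTERNAL,cv2.CHAIN_APPROX_NONE);c=max(cs,key=cv2.contourArea)
    X=np.array([ray('wrist',p,30,P)[:2] for p in c[:,0]],np.float32);r=cv2.minAreaRect(X);print(r,cv2.boxPoints(r))
    print(cv2.approxPolyDP(c,8,True)[:,0].tolist())
```

```text
tcp [ 527.3 -386.2  283.3] yaw 1.682 t 62.5
toolbox [265.5 156.2] 0.66 [ 470.2 -353.3]
0.85 [142.8, 56.0, 375.0, 252.6]
((469.8673095703125, -354.67608642578125), (201.88226318359375, 170.94912719726562), 5.847944736480713) [[ 360.7 -279.9]
 [ 378.2 -450. ]
 [ 579.  -429.4]
 [ 561.6 -259.4]]
[[142, 61], [163, 248], [299, 249], [309, 190], [335, 195], [336, 248], [366, 247], [370, 61]]
```

Request:
move_arm:
  rows:
    - [[26,-2,0],0]
    - [[26,-2,20],0]
    - [[0,0,45],0]
    - [[0,0,45],0]
    - [[0,0,45],0]
    - [[0,0,40],0]
    - [[0,0,20],0]
    - [[0,0,5],0]
    - [[0,0,0],0]
    - [[0,0,0],0]

```text
time: 63.7
tool_pos: [519.5, -334.9, 65.4]
tcp_rot: [3.14, 0.001, 1.684]
ft_force: [-0.2, 0.5, -1.6]
finger_gap: 19.9
gripper_force: 24.9
```

Request:
move_arm:
  rows:
    - [[0,-1,15],0]
    - [[0,0,12],0]
    - [[0,0,5],0]
    - [[0,0,3],0]
    - [[0,0,0],0]
    - [[0,0,0],0]

```text
time: 64.3
tool_pos: [517.0, -335.2, 29.0]
tcp_rot: [-3.142, 0.0, 1.683]
ft_force: [-0.6, 1.5, 0.9]
finger_gap: 19.9
gripper_force: 25.0
```

Request:
move_arm:
  rows:
    - [[0,0,0],0]
    - [[0,0,0],0]
    - [[0,0,0],0]
    - [[0,0,-20],0]
    - [[0,0,-40],0]
    - [[0,0,-45],0]
    - [[0,0,-45],0]
    - [[0,0,-45],0]
    - [[0,0,-45],0]
    - [[0,0,-20],0]
  claw: 30

```text
time: 65.3
tool_pos: [518.5, -335.1, 293.7]
tcp_rot: [3.137, 0.003, 1.683]
ft_force: [0.4, -0.0, 0.1]
finger_gap: 29.9
gripper_force: 0.0
```

Request:
move_arm:
  rows:
    - [[0,0,0],0.126]
    - [[40,16,0],0]
    - [[40,16,0],0]
    - [[40,16,0],0]
    - [[40,16,0],0]
    - [[40,16,0],0]
    - [[21,11,0],0]
    - [[0,0,0],0]
    - [[0,0,0],0]
  claw: 44

```text
time: 66.2
tool_pos: [611.1, -115.2, 288.8]
tcp_rot: [-3.141, 0.0, 1.558]
ft_force: [-0.8, -1.3, 0.5]
finger_gap: 44.0
gripper_force: 0.0
```

Run:
```python
from w import *
im,P=look('w25.png',[('tray_centre',30),('tray_lug',68)],1)
for k in ('cutter','round'): pl(k,34,P)
```

```text
tcp [ 611.1 -115.2  288.8] yaw 1.558 t 66.2
tray_centre [324.6 175.5] 0.63 [616.2 -92.1]
tray_lug [327.   49.6] 0.65 [618.6  10.9]
cutter conf 0.72 cen [617.2 -89.1] joint [617.2 -75. ] ang -0.010 len 131 lat off axis -0.2
round conf 0.74 cen [555.3 -85.7] joint [555.6 -70.8] ang -0.012 len 137 lat off axis 0.1
```

Request:
move_arm:
  rows:
    - [[20,3,0],0]
    - [[20,3,20],0]
    - [[0,0,45],0]
    - [[0,0,45],0]
    - [[0,0,40],0]
    - [[0,0,30],0]
    - [[0,0,20],0]
    - [[0,0,0],0]
    - [[0,0,0],0]

```text
time: 67.45
tool_pos: [617.9, -75.7, 89.4]
tcp_rot: [3.141, -0.0, 1.556]
ft_force: [-0.2, -0.0, 0.7]
finger_gap: 44.2
gripper_force: 0.0
```

Run:
```python
from w import *
im,P=look('w26.png',[('pliers_cutter_joint',43)],2)
```

```text
tcp [617.9 -75.7  89.4] yaw 1.556 t 67.5
pliers_cutter_joint [318.2 279.9] 0.92 [617.1 -73.7]
```

Request:
move_arm:
  rows:
    - [[1,0,12],0]
    - [[0,0,14],0]
    - [[0,0,6],0]
    - [[0,0,0],0]
    - [[0,0,0],0]

```text
time: 68.05
tool_pos: [617.6, -74.5, 56.7]
tcp_rot: [-3.141, -0.0, 1.557]
ft_force: [0.1, 0.0, -0.8]
finger_gap: 44.1
gripper_force: 0.0
```

Request:
move_arm:
  rows:
    - [[0,0,0],0]
    - [[0,0,0],0]
    - [[0,0,0],0]
    - [[0,0,0],0]
    - [[0,0,0],0]
    - [[0,0,0],0]
  claw: 10

```text
time: 68.65
tool_pos: [617.9, -74.6, 57.2]
tcp_rot: [3.141, 0.0, 1.557]
ft_force: [-1.1, -0.8, 3.2]
finger_gap: 20.1
gripper_force: 24.9
```

Request:
move_arm:
  rows:
    - [[0,0,-20],0]
    - [[0,0,-40],0]
    - [[0,0,-40],0]
    - [[0,0,-40],0]
    - [[0,0,0],-0.127]

```text
time: 69.15
tool_pos: [620.4, -73.6, 202.9]
tcp_rot: [3.133, 0.001, 1.685]
ft_force: [0.6, 0.4, -1.0]
finger_gap: 19.8
gripper_force: 25.0
```

Request:
move_arm:
  rows:
    - [[-41,-30,0],0]
    - [[-41,-30,0],0]
    - [[-41,-30,0],0]
    - [[-41,-30,0],0]
    - [[-41,-30,0],0]
    - [[-40,-30,0],0]
    - [[0,0,0],0]
    - [[0,0,0],0]

```text
time: 69.95
tool_pos: [467.1, -336.3, 196.4]
tcp_rot: [-3.141, -0.0, 1.68]
ft_force: [1.4, 1.2, -1.1]
finger_gap: 20.0
gripper_force: 25.0
```

Request:
move_arm:
  rows:
    - [[-4,0,20],0]
    - [[0,0,40],0]
    - [[0,0,40],0]
    - [[0,0,30],0]
    - [[0,0,10],0]
    - [[0,0,0],0]
    - [[0,0,0],0]

```text
time: 70.65
tool_pos: [470.3, -338.3, 58.3]
tcp_rot: [3.14, 0.001, 1.685]
ft_force: [0.3, -0.2, -1.1]
finger_gap: 19.7
gripper_force: 25.0
```

Run:
```python
from w import *
im,P=look('w27.png',[('pliers_flat_joint',15)],2)
```

```text
tcp [ 470.3 -338.3   58.3] yaw 1.685 t 70.7
pliers_flat_joint [419.7 285.5] 0.9 [ 516.5 -332.6]
```

Request:
move_arm:
  rows:
    - [[-2,-3,10],0]
    - [[0,0,10],0]
    - [[0,0,5],0]
    - [[0,0,3],0]
    - [[0,0,0],0]
    - [[0,0,0],0]

```text
time: 71.35
tool_pos: [466.1, -341.1, 28.8]
tcp_rot: [-3.142, -0.0, 1.684]
ft_force: [-0.2, -0.5, 0.8]
finger_gap: 19.9
gripper_force: 25.0
```

Request:
move_arm:
  rows:
    - [[0,0,0],0]
    - [[0,0,0],0]
    - [[0,0,0],0]
    - [[0,0,-20],0]
    - [[0,0,-40],0]
    - [[0,0,-45],0]
    - [[0,0,-45],0]
    - [[0,0,-45],0]
    - [[0,0,-45],0]
    - [[0,0,-20],0]
  claw: 29

```text
time: 72.35
tool_pos: [467.6, -341.1, 293.4]
tcp_rot: [3.137, 0.003, 1.684]
ft_force: [-0.1, 0.8, -0.6]
finger_gap: 29.1
gripper_force: 0.0
```

Request:
move_arm:
  rows:
    - [[0,0,0],0.126]
    - [[42,15,0],0]
    - [[42,15,0],0]
    - [[42,15,0],0]
    - [[42,15,0],0]
    - [[42,15,0],0]
    - [[15,9,0],0]
    - [[0,0,0],0]
    - [[0,0,0],0]
  claw: 44

```text
time: 73.25
tool_pos: [552.9, -117.5, 288.7]
tcp_rot: [-3.141, 0.001, 1.558]
ft_force: [-1.2, -0.5, -0.1]
finger_gap: 44.5
gripper_force: 0.0
```

Run:
```python
from w import *
im,P=look('w28.png',[('tray_centre',30),('tray_lug',68)],1)
for k in ('round',): pl(k,34,P)
```

```text
tcp [ 552.9 -117.5  288.7] yaw 1.558 t 73.2
tray_centre [387.1 169.2] 0.77 [616.1 -89.4]
tray_lug [401.4  47. ] 0.78 [618.4   9.7]
round conf 0.83 cen [554.9 -84.2] joint [557.3 -71.7] ang -0.036 len 136 lat off axis 1.9
```

Request:
move_arm:
  rows:
    - [[23,1,0],0]
    - [[22,1,20],0]
    - [[0,0,45],0]
    - [[0,0,45],0]
    - [[0,0,40],0]
    - [[0,0,30],0]
    - [[0,0,20],0]
    - [[0,0,0],0]
    - [[0,0,0],0]

```text
time: 74.4
tool_pos: [555.8, -72.6, 89.3]
tcp_rot: [-3.142, -0.0, 1.557]
ft_force: [0.3, 0.1, 0.0]
finger_gap: 43.8
gripper_force: 0.0
```

Run:
```python
from w import *
im,P=look('w29.png',[('pliers_round_joint',43)],2)
pl('round',34,P)
```

```text
tcp [555.8 -72.6  89.3] yaw 1.557 t 74.4
pliers_round_joint [320.4 284.5] 0.89 [556.  -72.9]
round conf 0.74 cen [555.4 -76.7] joint [556.  -72.9] ang -0.007 len 135 lat off axis 0.6
```

Request:
move_arm:
  rows:
    - [[0,0,12],0]
    - [[0,0,14],0]
    - [[0,0,6],0]
    - [[0,0,0],0]
    - [[0,0,0],0]

```text
time: 75.1
tool_pos: [555.5, -72.1, 56.6]
tcp_rot: [-3.141, -0.0, 1.558]
ft_force: [-0.3, -0.5, 0.6]
finger_gap: 44.3
gripper_force: 0.0
```

Request:
move_arm:
  rows:
    - [[0,0,0],0]
    - [[0,0,0],0]
    - [[0,0,0],0]
    - [[0,0,0],0]
    - [[0,0,0],0]
    - [[0,0,0],0]
  claw: 10

```text
time: 75.7
tool_pos: [555.8, -72.3, 57.1]
tcp_rot: [3.141, 0.0, 1.558]
ft_force: [-0.3, -1.2, 3.4]
finger_gap: 19.6
gripper_force: 25.0
```

Request:
move_arm:
  rows:
    - [[0,0,-20],0]
    - [[0,0,-40],0]
    - [[0,0,-40],0]
    - [[0,0,-40],0]
    - [[0,0,0],-0.127]

```text
time: 76.2
tool_pos: [558.3, -71.4, 202.2]
tcp_rot: [3.134, 0.002, 1.686]
ft_force: [0.2, -0.4, -1.4]
finger_gap: 20.0
gripper_force: 25.0
```

Request:
move_arm:
  rows:
    - [[-43,-28,0],0]
    - [[-43,-28,0],0]
    - [[-43,-28,0],0]
    - [[-43,-28,0],0]
    - [[-43,-28,0],0]
    - [[-43,-28,0],0]
    - [[0,0,0],0]
    - [[0,0,0],0]

```text
time: 77.0
tool_pos: [420.4, -341.7, 196.4]
tcp_rot: [-3.141, -0.001, 1.681]
ft_force: [1.3, 0.6, -1.6]
finger_gap: 19.4
gripper_force: 25.0
```

Request:
move_arm:
  rows:
    - [[-4,-3,20],0]
    - [[0,0,40],0]
    - [[0,0,40],0]
    - [[0,0,30],0]
    - [[0,0,10],0]
    - [[0,0,0],0]
    - [[0,0,0],0]

```text
time: 77.7
tool_pos: [420.4, -344.5, 58.2]
tcp_rot: [3.14, 0.001, 1.686]
ft_force: [0.1, 0.6, -0.6]
finger_gap: 20.0
gripper_force: 25.0
```

Run:
```python
from w import *
im,P=look('w30.png',[('pliers_cutter_joint',15)],2)
```

```text
tcp [ 420.4 -344.5   58.2] yaw 1.686 t 77.7
pliers_cutter_joint [414.8 286.3] 0.86 [ 464.4 -339.4]
```

Request:
move_arm:
  rows:
    - [[-1,-3,10],0]
    - [[0,0,10],0]
    - [[0,0,5],0]
    - [[0,0,3],0]
    - [[0,0,0],0]
    - [[0,0,0],0]

```text
time: 78.4
tool_pos: [416.1, -346.2, 28.8]
tcp_rot: [-3.141, -0.0, 1.685]
ft_force: [-0.9, -0.1, 1.5]
finger_gap: 19.9
gripper_force: 25.0
```

Request:
move_arm:
  rows:
    - [[0,0,0],0]
    - [[0,0,0],0]
    - [[0,0,0],0]
    - [[0,0,-20],0]
    - [[0,0,-40],0]
    - [[0,0,-45],0]
    - [[0,0,-45],0]
    - [[0,0,-45],0]
    - [[0,0,-45],0]
    - [[0,0,-20],0]
  claw: 28

```text
time: 79.4
tool_pos: [417.7, -346.4, 293.2]
tcp_rot: [3.138, 0.004, 1.685]
ft_force: [1.3, 0.2, -0.7]
finger_gap: 27.7
gripper_force: 0.0
```

Request:
move_arm:
  rows:
    - [[-30,20,0],0]
    - [[-30,20,0],0]
    - [[0,0,0],0]
    - [[0,0,0],0]
    - [[0,0,0],0]

```text
time: 79.9
tool_pos: [462.6, -400.3, 288.8]
tcp_rot: [-3.141, -0.001, 1.686]
ft_force: [0.2, 0.6, 0.8]
finger_gap: 28.0
gripper_force: 0.0
```

Run:
```python
from w import *
im,P=look('w31.png',[('toolbox',0)],1)
for k in ('flat','cutter','round'): pl(k,6,P)
capture('top')
for q,z in [('flux_jar',0),('spool',0),('tin',0),('tray_centre',30),('tray_lug',68),('coil_place',30)]:
    for d in models.pinpoint('top',q)[:1]: print(q,round(d['confidence'],2),ray('top',d['centre'],z)[:2])
```

```text
tcp [ 462.6 -400.3  288.8] yaw 1.686 t 79.9
toolbox [332.9 149.9] 0.89 [ 470.5 -354.5]
flat conf 0.82 cen [ 517.1 -349.6] joint [ 516.4 -336.5] ang 0.109 len 139 lat off axis 0.8
flat conf 0.49 cen [ 467.  -355.2] joint [ 516.4 -336.5] ang 0.110 len 129 lat off axis 51.2
cutter conf 0.81 cen [ 466.6 -354.8] joint [ 466.8 -342. ] ang 0.110 len 131 lat off axis 1.5
round conf 0.78 cen [ 416.6 -359.8] joint [ 416.1 -349.7] ang 0.112 len 137 lat off axis 0.7
flux_jar 0.87 [671.3 363.7]
spool 0.92 [ 676.4 -339.2]
tin 0.9 [793.3 -17. ]
tray_centre 0.98 [613.2 -92.4]
tray_lug 0.91 [606.   10.5]
```

```bash
python3 -c "
from h import *
print(order.close_job())"
```

```text
the job is handed in; nothing more can be done
None
```

I handed the job in at about 80 s: all three pairs of pliers were demagnetised on the coil mark (button fully down about 4.6 s after a first trial press) and are now in the tool box; the tray is back on the loading mark, and the jar, spool and tin were not touched.

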